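# Disinfect the mixing slabs

## Task

Disinfect the rinsed glass slabs that are draining on the rack. Lift the lid off the UV chamber by its knob and lay it down on the rubber mat; tip every slab up on the rack by pushing its raised front edge until it stands on edge against the back fence, lift it out standing on edge and lower it into a free slot of the chamber, one slab to a slot. When all slabs are in, put the lid back on so that it lies flat and fully seated, and only then press and let go the green start button; leave the bur block and the powder jar where they are.

Things in the scene. Friction and masses are not known exactly. Their poses are not given: they have to be found in the camera images.
- chamber: UV disinfecting chamber, fixed: white open-topped tank with a grey control ledge on its -x side. Origin: under the tank's centre, at bench height; x along the long side, z up. Tank outside 220 (x) x 140 (y) mm, rim 120 mm high, walls 10 mm, inner floor 18 mm above the bench. Three wire slots inside at x = -52, 0, +52 mm. The ledge spans x -108 to -158 mm, is 112 mm wide and 105 mm high.
- slot1 (a point): centre of a slab fully down in the first slot (nearest the ledge), 63 mm above the bench; axes as the chamber's. The slab stands with its faces square to x. Each slot lies between two wire hoops 42 mm high and 64 mm long (y): clear width 16 mm at the bottom, 21 mm at the top; 15 mm free to the tank walls at either end of the slab.
- slot2 (a point): the same for the middle slot
- slot3 (a point): the same for the third slot (farthest from the ledge)
- lid_knob (a point): centre of the loose lid's black flat-sided knob, 46 (x) x 18 (y) x 26 (z) mm, pinched across its 18 mm; axes are the lid's, x along its long side, z up. Lid: aluminium plate 220 x 140 x 4 mm, 0.35 kg, underside 29 mm below this point; a round rubber bead drops 7 mm into the tank, 3 mm clear all round.
- lid_seat (a point): where the centre of the knob is when the lid is seated, 149 mm above the bench; axes as the chamber's; lid x lies along this x, either way round
- mat: flat black rubber mat on the bench, fixed, 160 (x) x 230 (y) x 3 mm: the place for the lid, its long side along the mat's y. Origin at its centre, at bench height. With the lid lying there the knob's centre is 39 mm above the bench.
- rack: steel draining rack, fixed, 322 mm long (y). Origin at bench height; +x is the pushing direction, from the front rail to the back fence. Base plate x -42 to +66 mm, top 12 mm above the bench. The front rail, a round bar along y at x = -25 mm, has its top 46 mm above the bench. Slabs lie side by side along y about 103 mm apart, far edge on the base at the fence, front edge raised by the rail.
- fence (a point): foot of the fence's front face, at mid length, on the base plate (12 mm above the bench); axes as the rack's. The fence leans back (+x) by 10 degrees; its top is 58 mm above the bench, 6 mm thick. The pusher must rise along with the edge of a slab, or it jams. A slab pushed up to it stays there, upright or leaning back up to about 10 degrees.
- slab1_mid (a point): centre of a loose blue glass mixing slab, 90 x 90 x 12 mm, 0.25 kg (may be absent); z is the normal of its faces. At the start x points along rack x and 28 degrees down; the front (-x) edge is raised, its lower corner 54 mm above the bench. Slippery (friction 0.4). Standing at the fence, z points to the fence, level or up to 10 degrees down, and the -x edge is on top, about 102 mm above the bench.
- slab2_mid (a point): centre of a loose blue glass mixing slab, 90 x 90 x 12 mm, 0.25 kg (may be absent); z is the normal of its faces. At the start x points along rack x and 28 degrees down; the front (-x) edge is raised, its lower corner 54 mm above the bench. Slippery (friction 0.4). Standing at the fence, z points to the fence, level or up to 10 degrees down, and the -x edge is on top, about 102 mm above the bench.
- slab3_mid (a point): centre of a loose blue glass mixing slab, 90 x 90 x 12 mm, 0.25 kg (may be absent); z is the normal of its faces. At the start x points along rack x and 28 degrees down; the front (-x) edge is raised, its lower corner 54 mm above the bench. Slippery (friction 0.4). Standing at the fence, z points to the fence, level or up to 10 degrees down, and the -x edge is on top, about 102 mm above the bench.
- start (a joint): travel of the green start button, 0 (out) to 0.006 m (fully down); springs back, 4 N to press fully
- start_top (a point): centre of the top face of the green button (26 mm across) on top of the chamber's ledge, 123 mm above the bench; pressed straight down
- bur_block: bystander: pink drilled block with standing burs, 62 x 104 x 57 mm, loose; origin under its centre
- powder_jar: bystander: white jar with blue screw lid, 53 mm across, 76 mm high, loose; origin under its centre

How it is judged:
On the way, in this order (a step that is already met when the one before it is completed fails the run):
1. the lid is off the chamber and lies flat on the mat (horizontal distance between lid_knob and mat below 0.06 m and height (world z) of lid_knob below 0.046 m and angle between lid_knob's own z axis and vertical below 0.1 rad), for 0.2 s.
2. every slab stands on edge in a slot of the chamber, one to a slot, let go (((distance between slab1_mid and slot1 below 0.022 m and x of slab1_mid in the frame of slot1 between -0.012 and 0.012 m) or (distance between slab1_mid and slot2 below 0.022 m and x of slab1_mid in the frame of slot2 between -0.012 and 0.012 m) or (distance between slab1_mid and slot3 below 0.022 m and x of slab1_mid in the frame of slot3 between -0.012 and 0.012 m)) and z of each of slab1_mid, slab2_mid, slab3_mid in the frame of chamber below 0.07 m and angle between slab1_mid's own z axis and vertical between 1.3 and 1.84 rad and ((distance between slab2_mid and slot1 below 0.022 m and x of slab2_mid in the frame of slot1 between -0.012 and 0.012 m) or (distance between slab2_mid and slot2 below 0.022 m and x of slab2_mid in the frame of slot2 between -0.012 and 0.012 m) or (distance between slab2_mid and slot3 below 0.022 m and x of slab2_mid in the frame of slot3 between -0.012 and 0.012 m)) and angle between slab2_mid's own z axis and vertical between 1.3 and 1.84 rad and ((distance between slab3_mid and slot1 below 0.022 m and x of slab3_mid in the frame of slot1 between -0.012 and 0.012 m) or (distance between slab3_mid and slot2 below 0.022 m and x of slab3_mid in the frame of slot2 between -0.012 and 0.012 m) or (distance between slab3_mid and slot3 below 0.022 m and x of slab3_mid in the frame of slot3 between -0.012 and 0.012 m)) and angle between slab3_mid's own z axis and vertical between 1.3 and 1.84 rad and contact force between the fingers and slab1 below 0.1 N and contact force between the fingers and slab2 below 0.1 N and contact force between the fingers and slab3 below 0.1 N), for 0.2 s.
3. the lid is back on the loaded chamber, flat and seated (((distance between slab1_mid and slot1 below 0.022 m and x of slab1_mid in the frame of slot1 between -0.012 and 0.012 m) or (distance between slab1_mid and slot2 below 0.022 m and x of slab1_mid in the frame of slot2 between -0.012 and 0.012 m) or (distance between slab1_mid and slot3 below 0.022 m and x of slab1_mid in the frame of slot3 between -0.012 and 0.012 m)) and z of each of slab1_mid, slab2_mid, slab3_mid in the frame of chamber below 0.07 m and angle between slab1_mid's own z axis and vertical between 1.3 and 1.84 rad and ((distance between slab2_mid and slot1 below 0.022 m and x of slab2_mid in the frame of slot1 between -0.012 and 0.012 m) or (distance between slab2_mid and slot2 below 0.022 m and x of slab2_mid in the frame of slot2 between -0.012 and 0.012 m) or (distance between slab2_mid and slot3 below 0.022 m and x of slab2_mid in the frame of slot3 between -0.012 and 0.012 m)) and angle between slab2_mid's own z axis and vertical between 1.3 and 1.84 rad and ((distance between slab3_mid and slot1 below 0.022 m and x of slab3_mid in the frame of slot1 between -0.012 and 0.012 m) or (distance between slab3_mid and slot2 below 0.022 m and x of slab3_mid in the frame of slot2 between -0.012 and 0.012 m) or (distance between slab3_mid and slot3 below 0.022 m and x of slab3_mid in the frame of slot3 between -0.012 and 0.012 m)) and angle between slab3_mid's own z axis and vertical between 1.3 and 1.84 rad and x of lid_knob in the frame of chamber between -0.008 and 0.008 m and y of lid_knob in the frame of chamber between -0.008 and 0.008 m and z of lid_knob in the frame of chamber between 0.144 and 0.153 m and angle between the x axis of lid_knob and the x axis of chamber, either way round below 0.09 rad), for 0.2 s.
4. the start button is pressed with the lid on (value of joint start above 0.004 m and x of lid_knob in the frame of chamber between -0.008 and 0.008 m and y of lid_knob in the frame of chamber between -0.008 and 0.008 m and z of lid_knob in the frame of chamber between 0.144 and 0.153 m and angle between the x axis of lid_knob and the x axis of chamber, either way round below 0.09 rad).
At the end, for the whole second after the job is handed in: Each slab present stands fully down in a slot (within 12 mm of its middle plane, 22 mm of its centre, 15 degrees of upright); lid seated on the chamber (within 8 mm each way, 4 mm in height, 5 degrees); start button pressed over 4 mm and out again (all of step 3 and value of joint start below 0.002 m); the robot touches nothing.
It fails at once if a slab is lifted off the rack before it has been stood on edge, or carried lying down ((height (world z) of slab1_mid above 0.11 m and angle between slab1_mid's own z axis and vertical below 1 rad) or (height (world z) of slab2_mid above 0.11 m and angle between slab2_mid's own z axis and vertical below 1 rad) or (height (world z) of slab3_mid above 0.11 m and angle between slab3_mid's own z axis and vertical below 1 rad)).
It fails at once if the start button is pressed (over 3 mm) while the lid is not on the chamber (value of joint start above 0.003 m and (horizontal distance between lid_knob and chamber above 0.015 m or z of lid_knob in the frame of chamber above 0.157 m)).
It fails at once if the bur block or the powder jar is moved more than 30 mm or knocked over (distance of any of bur_block, powder_jar from where it was at the start of the episode above 0.03 m or angle between any of bur_block, powder_jar's own z axis and vertical above 0.5 rad).
Of slab1, slab2, slab3 only 2 to 3 are there at a start; the rules pass over those that are not, and their reading is None.
At some moment in a run one of lid may be knocked a few centimetres aside while the robot is not near it.
It also fails if it takes over 210 s, if anything falls off the work surface, if the arm or the gripper's body presses on something with over 40 N, if the wrist force passes 120 N, or if a joint passes its speed limit or range.

## Robot

A 6-joint arm with a two-finger parallel gripper is mounted at the origin on a cart in front of the work surface, level with it; the furniture and walls round the work are solid. World frame = base frame: x ahead of the robot, y to its left, z up, the work surface at z = 0. Lengths are in m, angles in rad, forces in N, time in s.
With the tool pointing down it reaches from about 0.35 to 0.975 m from the base axis. Payload 4.9 kg.
Tool frame: the origin (TCP) lies on the centre line of the jaws, within the pads' length; the fingertips stand 8 mm ahead of it and the grasp point (between the pads) lies 11 mm behind it; z points along the fingers, y is the direction in which the jaws open and shut (so a half turn about z gives the same grasp; the last joint's range is limited). The gripper opens to 85 mm and grips with 20 to 120 N. Pads are 22 mm wide; open, the fingers measure 114 mm over their backs; the gripper's body (76 mm by 85 mm) begins 54 mm behind the grasp point. The pads swing forward as they close: fully open they stand 13 mm farther back than shut.
Start: joints at [-1.233, 0.053, 1.613, -0, 1.476, -0.119], TCP at [0.276, -0.561, 0.239] pointing down, gripper open.
Joint ranges: [-3.01, 3.01], [-1.01, 2.22], [0.06, 2.58], [-1.02, 4.17], [0.09, 2.62], [-3.14, 3.14]. Speed limits (rad/s): [2.57, 2.57, 3.14, 3.14, 3.14, 3.14].

## Interface

Orientations are given as a unit quaternion [w, x, y, z].
In Python, from plant import manip gives the robot as it stands.
- The arm moves only by the tool step_arm, never from a script. Its argument "deltas" is a list of rows, each a list of 7 numbers: the shift along the tool's x, y, z in m, then the turn, a rotation vector about the tool's x, y, z in rad, then the gripper command: -1 is fully open, 1 is shut, values between are in proportion. In form: [[dx, dy, dz, ax, ay, az, hand], ...]. A call has 1 to 20 rows; each row is the pose to reach, as a shift and turn from the pose commanded when the call began, along the tool's axes at that moment; what a row does not reach only later rows make up. A row lasts 1/10 s, in which the tool goes at most 50 mm and 8.59 degrees, less where a joint would pass 70% of its speed; a pose out of reach is approached as far as the arm can. A call with a gripper value outside its range is refused whole. The fingers move at their own pace and stop on an object; the grip force is fixed at half the most. Time passes only in rows, so rows that repeat a pose let the fingers close. It gives the time, the measured TCP pose, the force and the opening at its end, in the units of the state.
- manip.state(): the state, without advancing time (a new reading comes with each control period).
- manip.grab_frame(name): name is "scene" or "top"; returns the picture (480x640x3 uint8, red, green, blue); there is no depth.
- manip.get_calibration(name): a dict with "fov_y" (degrees; the focal length in pixels is half the picture's height over the tangent of half this angle, whatever the lens; pixels are square), "cx", "cy" (the principal point, pixels), "R" (3x3) and "t" (3): a world point X has camera coordinates R X + t. Camera axes: x right, y down, z forward; pixel columns grow to the right and rows downward; lengths in m; the calibration is good to about 2 mm. A picture is of the moment at which its call begins. get_calibration takes no time and is no camera call.
- manip.job_done(): hands the job in, once; it reports no verdict.
The state is a dict: "time": time; "joint_pos": joint angles; "joint_vel": joint speeds; "joint_efforts": joint torques, N m; "tool_pos": TCP position; "tool_rot": TCP orientation; "contact_force": force on the tool from outside, world axes, zero at the start; "ft_torque": the same for the moment, N m; "gripper_width": opening from 0.0 (shut) to 1.0 (fully open).
Only numpy, scipy, OpenCV 4.12 (cv2) and the standard library are available. Lean on these libraries where they do the work, as an engineer would, in place of code of your own. Each camera call takes 0.05 s, during which the arm holds its last target.

## Working session

There is one attempt and no reset: what is moved stays moved. The work goes in short steps, Python scripts to look and compute and a tool call to move; the robot and the scene stay as the last step left them, time stands still between calls to the robot, and variables do not carry over. Pictures are saved under pics/ and viewed, and the job is handed in when it is done.

Besides the shell and the picture viewer there is one more tool, called after "Request:" as a command line: name --pt "numbers of a row" for each row, then --argument value for the rest. step_arm: Moves the arm, as the interface text tells. Its arguments: {"type":"object","properties":{"deltas":{"type":"array"}},"required":["deltas"]}

```bash
ls; mkdir -p pics
python3 - <<'E'
from plant import manip
import cv2
for n in ("scene","top"):
    cv2.imwrite(f"pics/{n}0.png",manip.grab_frame(n)[:,:,::-1]); c=manip.get_calibration(n); print(n,c)
print(manip.state())
E
```

```text
pics
scene {'fov_y': 51.417051815156626, 'cx': 327.26718577612513, 'cy': 234.74524762810756, 'R': array([[-0.70016173, -0.71392865,  0.00891295],
       [-0.50292313,  0.48428736, -0.71591485],
       [ 0.5067957 , -0.50573871, -0.69813071]]), 't': array([0.45004934, 0.34888396, 1.23272419])}
top {'fov_y': 50.746068667317914, 'cx': 312.29837805754084, 'cy': 250.24825551292759, 'R': array([[-0.02916475, -0.99953503, -0.00889563],
       [-0.99627336,  0.02978996, -0.08094413],
       [ 0.0811715 ,  0.00650177, -0.99667894]]), 't': array([0.06796312, 0.58428376, 1.59544265])}
{'time': 0.1, 'joint_pos': array([-1.23300015e+00,  5.32880042e-02,  1.61419914e+00, -1.09174703e-05,
        1.47600842e+00, -1.19009424e-01]), 'joint_vel': array([ 0.00101404, -0.00357452, -0.00348976,  0.00237383, -0.00160668,
        0.00090115]), 'joint_efforts': array([-9.43348714e-04, -3.94901955e+01, -3.71362531e+01, -2.04887519e-04,
        3.93845068e-03, -2.52885252e-05]), 'tool_pos': array([ 0.27547961, -0.56037913,  0.23816235]), 'tool_rot': array([-9.45172350e-04,  9.74028720e-01,  2.26422497e-01, -1.09276430e-04]), 'contact_force': array([-0.29992838, -0.03791249,  0.35846592]), 'ft_torque': array([-0.01345284,  0.03105312, -0.02286934]), 'gripper_width': 1.0013603681210586}
```

View pics/scene0.png

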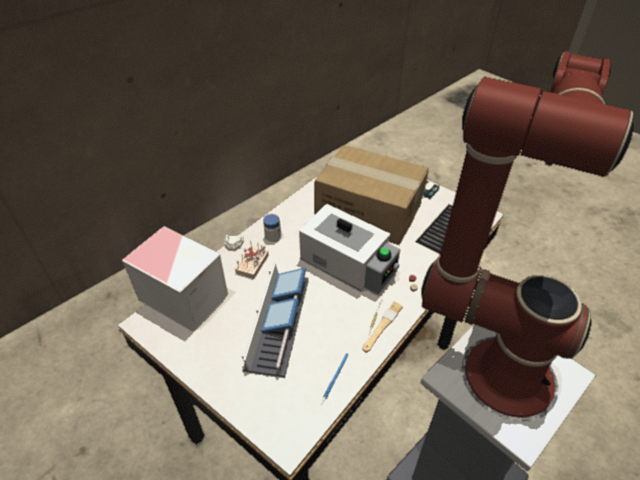

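View pics/top0.png

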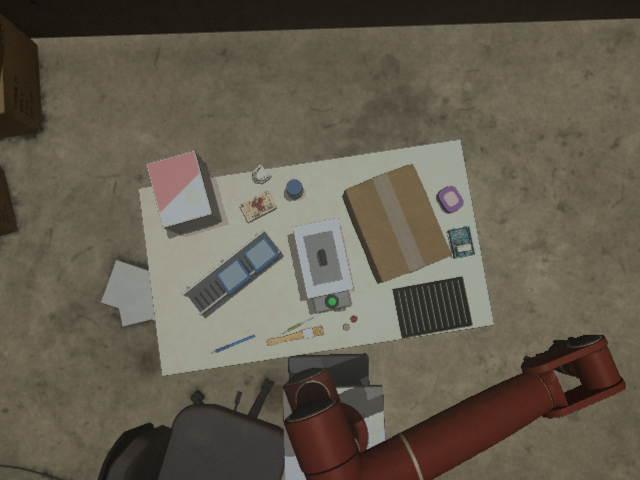

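Two slabs lie on the rack; the lid is on the chamber. I'll zoom in.

Run:
```python
import cv2
a=cv2.imread('pics/top0.png'); s=cv2.imread('pics/scene0.png')
cv2.imwrite('pics/t_a.png',cv2.resize(a[205:325,175:375],None,fx=4,fy=4,interpolation=cv2.INTER_CUBIC))
cv2.imwrite('pics/t_b.png',cv2.resize(a[265:345,375:485],None,fx=5,fy=5,interpolation=cv2.INTER_CUBIC))
cv2.imwrite('pics/s_a.png',cv2.resize(s[200:380,230:410],None,fx=3.3,fy=3.3,interpolation=cv2.INTER_CUBIC))
```

```text
(no output)
```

View pics/t_a.png

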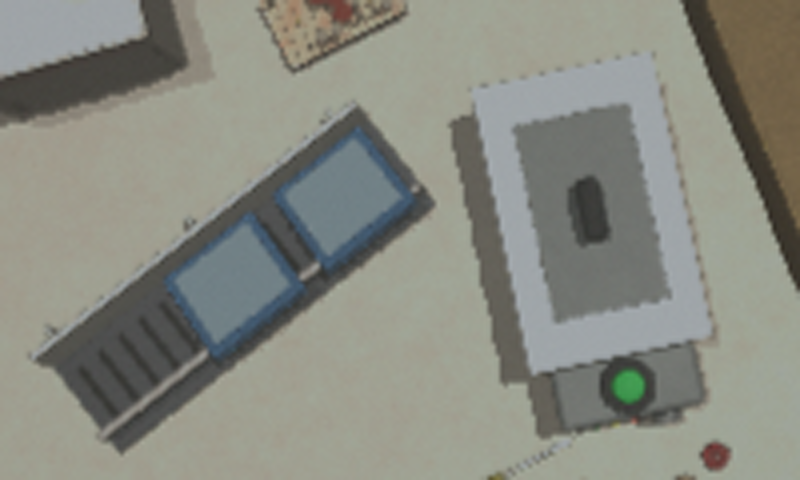

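View pics/t_b.png

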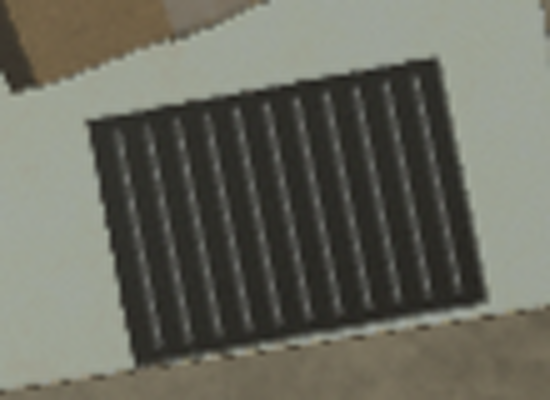

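View pics/s_a.png

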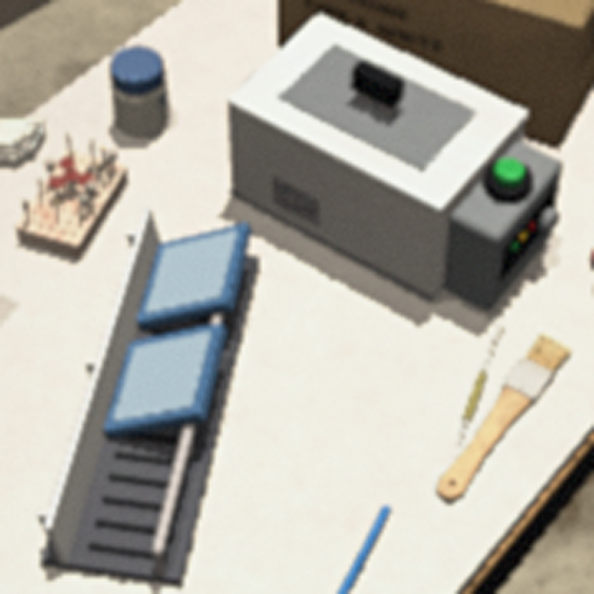

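```bash
cat > h.py <<'E'
import numpy as np, cv2
from plant import manip
from scipy.spatial.transform import Rotation as Rn
C={n:manip.get_calibration(n) for n in("scene","top")}
def f(n): return 240/np.tan(np.radians(C[n]['fov_y']/2))
def back(n,uv,z):
    c=C[n];F=f(n);uv=np.atleast_2d(uv)
    d=np.c_[(uv[:,0]-c['cx'])/F,(uv[:,1]-c['cy'])/F,np.ones(len(uv))]@c['R']
    o=-c['R'].T@c['t']; s=(z-o[2])/d[:,2]
    return o+d*s[:,None]
def proj(n,X):
    c=C[n];p=np.atleast_2d(X)@c['R'].T+c['t'];return p[:,:2]/p[:,2:]*f(n)+[c['cx'],c['cy']]
def snap(tag):
    r={}
    for n in C:
        r[n]=manip.grab_frame(n)[:,:,::-1].copy(); cv2.imwrite(f'pics/{n}_{tag}.png',r[n])
    return r
E
python3 - <<'E'
from h import *
np.set_printoptions(precision=4,suppress=True)
ta=lambda p:np.array(p)/4+[175-.5+.125,205-.5+.125]
sa=lambda p:np.array(p)/3.3+[230-.35,200-.35]
T=back('top',ta([(472,88),(652,53),(717,338),(530,374)]),.124)
S=back('scene',sa([(325,14),(527,115),(440,207),(231,103)]),.124)
for n,Q in(('top',T),('scene',S)):
    print(n,Q[:,:2].tolist(),Q.mean(0)[:2],[np.linalg.norm(Q[i]-Q[i-1]) for i in range(4)],[np.degrees(np.arctan2(*(Q[i]-Q[i-1])[1::-1])) for i in range(4)])
print('btn',back('top',ta([(629,386)]),.123),back('scene',sa([(509,172)]),.123))
print('knob',back('top',ta([(591,210)]),.149),back('scene',sa([(379,80)]),.15))
M=back('top',np.array([(89,121),(437,58),(487,300),(137,365)])/5+[375-.4,265-.4],.003)
print('mat',M.tolist(),M.mean(0),[np.linalg.norm(M[i]-M[i-1]) for i in range(4)],[np.degrees(np.arctan2(*(M[i]-M[i-1])[1::-1])) for i in range(4)])
# rack: base plate front corners, fence top ends
B=back('top',ta([(122,452),(434,203)]),.012);print('front base',B)
Ft=back('top',ta([(35,357),(355,105)]),.058);print('fence top',Ft)
for Q in(B,Ft):d=Q[1]-Q[0];print(np.linalg.norm(d),np.degrees(np.arctan2(d[1],d[0])))
B=back('scene',sa([(181,583),(257,258)]),.012);print('front base S',B)
Ft=back('scene',sa([(48,560),(151,212)]),.058);print('fence top S',Ft)
for Q in(B,Ft):d=Q[1]-Q[0];print(np.linalg.norm(d),np.degrees(np.arctan2(d[1],d[0])))
E
```

```text
top [[0.6510749361491777, 0.107223089605674], [0.6735300546327434, -0.029185895787720198], [0.457960558466681, -0.07047093320781561], [0.43530748733275704, 0.06960940093030156]] [0.5545 0.0193] [np.float64(0.21902141800407224), np.float64(0.1382448684116926), np.float64(0.21948727068344687), np.float64(0.14190018197326307)] [np.float64(9.888723033117248), np.float64(-80.6520277561897), np.float64(-169.15821463827095), np.float64(99.1860527299556)]
scene [[0.6722436214697257, -0.031011454765488167], [0.4578564784486351, -0.06306570952957835], [0.43718682515150253, 0.06943902249771305], [0.6447247949840412, 0.10963516054759015]] [0.553  0.0212] [np.float64(0.14331348928197318), np.float64(0.2167702063043415), np.float64(0.13410719062394816), np.float64(0.2113947455267905)] [np.float64(-78.92940096920778), np.float64(-171.496371186285), np.float64(98.86621807237404), np.float64(10.961380015776504)]
btn [[ 0.4243 -0.0038  0.123 ]] [[ 0.4247 -0.0014  0.123 ]]
knob [[0.5546 0.0208 0.149 ]] [[0.5577 0.0175 0.15  ]]
mat [[0.4556550069196713, -0.20315684184750946, 0.0029999999999998916], [0.4
[... 177 characters left out ...]
999999999998916]] [ 0.3948 -0.3278  0.003 ] [np.float64(0.15793344245974902), np.float64(0.2279287764319543), np.float64(0.15704060026589156), np.float64(0.22764469378083632)] [np.float64(8.766851197990405), np.float64(-81.45078751978637), np.float64(-171.3361961977739), np.float64(98.77372434076176)]
front base [[0.3813 0.3994 0.012 ]
 [0.5733 0.1452 0.012 ]]
fence top [[0.4589 0.4563 0.058 ]
 [0.649  0.2025 0.058 ]]
0.3184726623042287 -52.94282372058302
0.31707712976260033 -53.161521850206725
front base S [[0.3802 0.4035 0.012 ]
 [0.5726 0.1488 0.012 ]]
fence top S [[0.4384 0.4752 0.058 ]
 [0.6444 0.2053 0.058 ]]
0.3191545702692368 -52.925299386014615
0.3394982698107031 -52.647867697567754
```

```bash
cat > fit.py <<'E'
from h import *
from scipy.optimize import least_squares
from scipy.ndimage import map_coordinates
def projk(n,X,k):
    c=C[n];p=np.atleast_2d(X)@c['R'].T+c['t'];q=p[:,:2]/p[:,2:]
    r2=(q**2).sum(1)[:,None];return q*(1+k*r2)*f(n)+[c['cx'],c['cy']]
def pose(x,y,a,P):
    P=np.asarray(P,float);c,s=np.cos(a),np.sin(a)
    return np.c_[x+c*P[:,0]-s*P[:,1],y+s*P[:,0]+c*P[:,1],P[:,2]]
def edgepts(img,n,A,B,k,N=25,W=5,ch=None,m=.08):
    """search along normal from projected edge A->B; return list (t, pixel)"""
    t=np.linspace(m,1-m,N);P=projk(n,A+(B-A)*t[:,None],k)
    d=P[-1]-P[0];d/=np.linalg.norm(d);nn=np.array([-d[1],d[0]])
    o=np.arange(-W,W+.01,.25);out=[]
    g=img
    for ti,p in zip(t,P):
        q=p+o[:,None]*nn
        prof=np.stack([map_coordinates(g[:,:,i],[q[:,1],q[:,0]],order=1) for i in range(3)],1)
        dg=np.abs(np.gradient(prof,axis=0)).sum(1)
        i=dg.argmax()
        if dg[i]<3 or i in(0,len(o)-1):continue
        w=dg[max(0,i-4):i+5];out.append((ti,(o[max(0,i-4):i+5]*w).sum()/w.sum(),nn))
    return out
def fit(img_by,edges,x0,k0=(0,0),fitk=False,iters=6,verbose=1,Ws=(6,5,4,3,3,3)):
    """edges: list (cam,obj,A,B); x0: dict obj->(x,y,a)"""
    objs=list(x0);v=np.r_[np.concatenate([x0[o] for o in objs]),k0]
    blur={n:cv2.GaussianBlur(im.astype(np.float32),(0,0),.8) for n,im in img_by.items()}
    ks={'top':-2,'scene':-1}
    for it in range(iters):
        obs=[]
        for e,(n,o,A,B) in enumerate(edges):
            i=objs.index(o)*3;W3=pose(*v[i:i+3],[A,B])
            pts=edgepts(blur[n],n,W3[0],W3[1],v[ks[n]],W=Ws[min(it,len(Ws)-1)])
            if not pts:continue
            med=np.median([p[1] for p in pts])
            for t,of,nn in pts:
                if abs(of-med)<1.2:
                    px=projk(n,W3[0]+(W3[1]-W3[0])*t,v[ks[n]])[0]+of*nn
                    obs.append((e,n,i,np.asarray(A)+(np.asarray(B)-A)*t,px,nn))
        def res(u):
            if not fitk:u=np.r_[u,v[-2:]]
            r=[]
            for (n,i) in {(o[1],o[2]) for o in obs}:
                S=[o for o in obs if o[1]==n and o[2]==i]
                P=projk(n,pose(*u[i:i+3],[o[3] for o in S]),u[ks[n]])
                r.append(((np.array([o[4] for o in S])-P)*np.array([o[5] for o in S])).sum(1))
            return np.concatenate(r)
        if fitk: s=least_squares(res,v,loss='soft_l1',f_scale=.5);v=s.x
        else: s=least_squares(res,v[:-2],loss='soft_l1',f_scale=.5);v=np.r_[s.x,v[-2:]]
    if verbose:
        for e,(n,o,A,B) in enumerate(edges):
            S=[q for q in obs if q[0]==e]
            if not S: print(e,n,o,'none');continue
            i=S[0][2];P=projk(n,pose(*v[i:i+3],[q[3] for q in S]),v[ks[n]])
            r=((np.array([q[4] for q in S])-P)*np.array([q[5] for q in S])).sum(1)
            print(e,n,o,len(S),'mean %.2f sd %.2f'%(r.mean(),r.std()))
    return {o:v[3*i:3*i+3] for i,o in enumerate(objs)},v[-2:]
def rect(hx,hy,z): 
    c=[(-hx,-hy,z),(hx,-hy,z),(hx,hy,z),(-hx,hy,z)];return [(np.array(c[i]),np.array(c[(i+1)%4])) for i in range(4)]
A=np.array
def chedges(cams=('top','scene')):
    E=[]
    for n in cams:
        for a,b in rect(.110,.070,.124):E.append((n,'ch',a,b))
    E+= [('top','ch',A((-.158,-.056,.105)),A((-.158,.056,.105))),('top','ch',A((-.158,-.056,.105)),A((-.113,-.056,.105)))]
    return E
def matedges(): return [('top','mat',a,b) for a,b in rect(.08,.115,.003)]
ft=.046*np.tan(np.radians(10))
# rack: fence foot x unknown: param F
def rackedges(F):
    E=[]
    for n in('top','scene'):
        E.append((n,'rack',A((-.042,-.161,.012)),A((-.042,.161,.012))))
    E.append(('top','rack',A((-.042,.161,.012)),A((.03,.161,.012))))
    E.append(('scene','rack',A((-.042,.161,.012)),A((.03,.161,.012))))
    return E
E
python3 - <<'E'
from fit import *
np.set_printoptions(precision=4,suppress=True)
im={n:cv2.imread(f'pics/{n}0.png') for n in('top','scene')}
a=np.radians
x0={'ch':(.554,.020,a(9.8)),'mat':(.395,-.328,a(8.7)),'rack':(.512,.298,a(37))}
E=chedges()+matedges()+rackedges(0)
for fk in(0,1):
    r,k=fit(im,E,x0,fitk=fk);print({o:(v[:2],np.degrees(v[2])) for o,v in r.items()},k)
E
```

```text
0 top ch 25 mean -0.45 sd 0.26
1 top ch 23 mean -0.44 sd 0.23
2 top ch 25 mean -0.39 sd 0.25
3 top ch 25 mean -0.46 sd 0.20
4 scene ch 25 mean 0.29 sd 0.21
5 scene ch 16 mean 0.37 sd 0.48
6 scene ch 25 mean 0.44 sd 0.21
7 scene ch 25 mean -0.16 sd 0.22
8 top ch 18 mean -0.72 sd 0.36
9 top ch 25 mean 0.14 sd 0.13
10 top mat 25 mean 0.03 sd 0.13
11 top mat 25 mean -0.18 sd 0.12
12 top mat 25 mean 0.03 sd 0.13
13 top mat 25 mean -0.19 sd 0.22
14 top rack 25 mean -0.20 sd 0.10
15 scene rack 25 mean 0.18 sd 0.19
16 top rack 24 mean 1.15 sd 0.26
17 scene rack 25 mean -0.62 sd 0.26
{'ch': (array([0.5547, 0.0208]), np.float64(10.848787478566946)), 'mat': (array([ 0.3949, -0.327 ]), np.float64(8.583142648575718)), 'rack': (array([0.5071, 0.3007]), np.float64(36.640342658070914))} [0. 0.]
0 top ch 25 mean -0.44 sd 0.27
1 top ch 23 mean -0.45 sd 0.23
2 top ch 25 mean -0.41 sd 0.27
3 top ch 25 mean -0.44 sd 0.21
4 scene ch 25 mean 0.27 sd 0.22
5 scene ch 16 mean 0.33 sd 0.46
6 scene ch 25 mean 0.45 sd 0.20
7 scene ch 25 mean -0.20 sd 0.23
8 top ch 18 mean -0.78 sd 0.34
9 top ch 25 mean 0.14 sd 0.12
10 top mat 25 mean 0.06 sd 0.12
11 top mat 25 mean -0.15 sd 0.11
12 top mat 25 mean 0.06 sd 0.09
13 top mat 25 mean -0.17 sd 0.22
14 top rack 25 mean -0.19 sd 0.11
15 scene rack 25 mean 0.16 sd 0.17
16 top rack 24 mean -0.02 sd 0.24
17 scene rack 24 mean 0.00 sd 0.21
{'ch': (array([0.5548, 0.0208]), np.float64(10.832897269237053)), 'mat': (array([ 0.3948, -0.3272]), np.float64(8.56977062199923)), 'rack': (array([0.5092, 0.2977]), np.float64(36.69408449608824))} [-0.0053  0.15  ]
```

Run:
```python
from fit import *
np.set_printoptions(precision=4,suppress=True)
ta=lambda p:np.array(p)/4+[175-.375,205-.375]
sa=lambda p:np.array(p)/3.3+[230-.35,200-.35]
R=(.510,.298,np.radians(36.7))
def tor(P):
    d=P[:,:2]-R[:2];c,s=np.cos(R[2]),np.sin(R[2]);return np.c_[d@[c,s],d@[-s,c],P[:,2]]*1000
for nm,fc,fr in(('A',[(356,128),(276,198)],[(415,193),(332,268)]),('B',[(250,214),(167,289)],[(305,285),(216,356)])):
    print(nm,'far',tor(back('top',ta(fc),.0226)).round(1).tolist(),'front',tor(back('top',ta(fr),.0646)).round(1).tolist())
for nm,fr in(('A',[(248,226),(233,318)]),('B',[(222,325),(207,420)])):
    print(nm,'S front',tor(back('scene',sa(fr),.0646)).round(1).tolist())
print('rail',tor(back('top',ta([(102,437),(417,188)]),.046)).round(1).tolist())
print('fence top',tor(back('top',ta([(35,357),(355,105)]),.058)).round(1).tolist())
# box
for a,b in zip([(345,192),(412,165),(452,252),(380,282)],[(317,182),(345,148),(428,165),(413,205)]):
    Ps=[C[n]['R'] for n in('top','scene')]
    M=[];
    K=lambda n:np.array([[f(n),0,C[n]['cx']],[0,f(n),C[n]['cy']],[0,0,1]])@np.c_[C[n]['R'],C[n]['t']]
    X=cv2.triangulatePoints(K('top'),K('scene'),np.float64(a),np.float64(b));print('box',(X[:3]/X[3]).ravel())
s=cv2.imread('pics/scene0.png')
cv2.imwrite('pics/s_b.png',cv2.resize(s[140:300,290:520],None,fx=3.3,fy=3.3,interpolation=cv2.INTER_CUBIC))
```

```text
A far [[44.8, -148.5, 22.6], [40.2, -63.6, 22.6]] front [[-30.3, -153.9, 64.6], [-36.3, -67.2, 64.6]]
B far [[43.0, -39.4, 22.6], [36.8, 49.3, 22.6]] front [[-33.6, -42.6, 64.6], [-34.2, 45.3, 64.6]]
A S front [[-34.2, -146.4, 64.6], [-40.7, -46.9, 64.6]]
B S front [[-33.4, -38.5, 64.6], [-40.2, 53.3, 64.6]]
rail [[-26.8, 156.5, 46.0], [-26.2, -157.4, 46.0]]
fence top [[53.6, 157.4, 58.0], [54.3, -159.6, 58.0]]
box [ 0.7451 -0.0529  0.1543]
box [ 0.8229 -0.2571  0.1437]
box [ 0.556  -0.3581  0.1637]
box [ 0.4662 -0.1492  0.1788]
```

View pics/s_b.png

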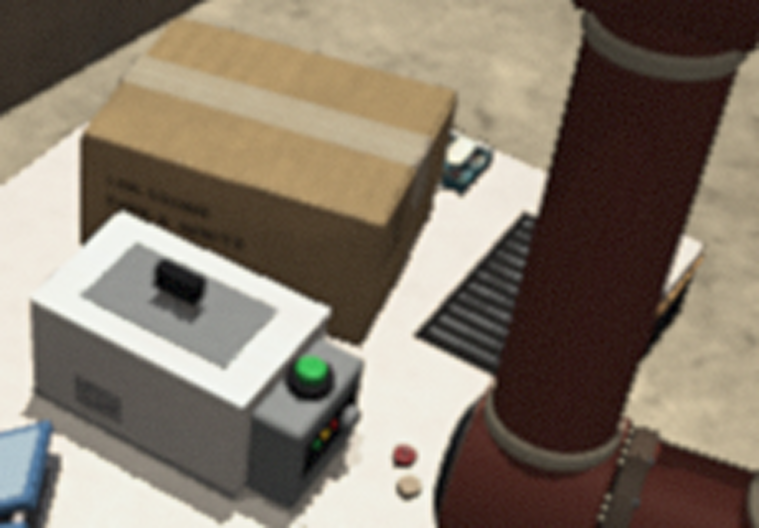

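```bash
cat > mv.py <<'E'
from h import *
import sys
np.set_printoptions(precision=4,suppress=True)
def Rd(psi):
    c,s=np.cos(psi),np.sin(psi);return np.array([[-s,c,0],[c,s,0],[0,0,-1]])
def delta(p,psi_deg,R=None):
    s=manip.state();q=s['tool_rot'];R0=Rn.from_quat([q[1],q[2],q[3],q[0]]).as_matrix()
    d=R0.T@(np.array(p)-s['tool_pos']);Rt=Rd(np.radians(psi_deg)) if R is None else R
    r=Rn.from_matrix(R0.T@Rt).as_rotvec()
    return np.r_[d,r]
def st():
    s=manip.state();q=s['tool_rot'];R0=Rn.from_quat([q[1],q[2],q[3],q[0]]).as_matrix()
    print('t %.1f pos %s psi %.2f zax %s F %s w %.3f q %s'%(s['time'],s['tool_pos'],np.degrees(np.arctan2(R0[1,1],R0[0,1])),R0[:,2],s['contact_force'],s['gripper_width'],s['joint_pos']))
if __name__=='__main__':
    st()
    a=list(map(float,sys.argv[1:]))
    if a: print(delta(a[:3],a[3]).round(4).tolist())
E
python3 mv.py .5547 .0208 .30 -79.15
```

```text
t 0.1 pos [ 0.2755 -0.5604  0.2382] psi -63.83 zax [-0.0006  0.0018 -1.    ] F [-0.2999 -0.0379  0.3585] w 1.001 q [-1.233   0.0533  1.6142 -0.      1.476  -0.119 ]
[0.507, -0.3985, -0.061, -0.0019, 0.0, 0.2674]
```

Request:
step_arm --pt "0 0 -0.061 0 0 0 -0.2" --pt "0 0 -0.061 0 0 0 -0.2" --pt "0.507 -0.3985 -0.061 0 0 0.267 -0.2" --pt "0.507 -0.3985 -0.061 0 0 0.267 -0.2" --pt "0.507 -0.3985 -0.061 0 0 0.267 -0.2" --pt "0.507 -0.3985 -0.061 0 0 0.267 -0.2" --pt "0.507 -0.3985 -0.061 0 0 0.267 -0.2" --pt "0.507 -0.3985 -0.061 0 0 0.267 -0.2" --pt "0.507 -0.3985 -0.061 0 0 0.267 -0.2" --pt "0.507 -0.3985 -0.061 0 0 0.267 -0.2" --pt "0.507 -0.3985 -0.061 0 0 0.267 -0.2" --pt "0.507 -0.3985 -0.061 0 0 0.267 -0.2" --pt "0.507 -0.3985 -0.061 0 0 0.267 -0.2" --pt "0.507 -0.3985 -0.061 0 0 0.267 -0.2" --pt "0.507 -0.3985 -0.061 0 0 0.267 -0.2" --pt "0.507 -0.3985 -0.061 0 0 0.267 -0.2" --pt "0.507 -0.3985 -0.061 0 0 0.267 -0.2" --pt "0.507 -0.3985 -0.061 0 0 0.267 -0.2"

```text
time: 1.9
tool_pos: [0.5547, 0.0196, 0.3001]
tool_rot: [0.0, 0.996, 0.094, -0.0]
contact_force: [0.7, -0.3, -0.3]
gripper_width: 0.598
```

```bash
python3 mv.py .5547 .0208 .138 -79.15; python3 -c "
from h import *
r=snap('1');t=r['top'];s=r['scene']
cv2.imwrite('pics/z1.png',np.hstack([cv2.resize(t[200:320,260:400],None,fx=2.8,fy=2.8),cv2.resize(s[120:240,270:410],None,fx=2.8,fy=2.8)]))"
```

```text
t 1.9 pos [0.5547 0.0196 0.3001] psi -79.17 zax [-0.0003 -0.0004 -1.    ] F [ 0.6983 -0.3317 -0.2995] w 0.598 q [-0.0985 -0.1433  1.7021 -0.0004  1.583   1.2833]
[0.0003, -0.0012, 0.1621, 0.0004, 0.0004, -0.0004]
```

View pics/z1.png

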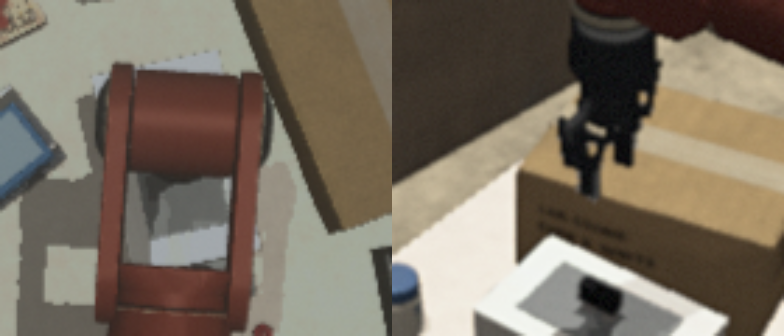

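Request:
step_arm --pt "0 -0.001 0.04 0 0 0 -0.2" --pt "0 -0.001 0.08 0 0 0 -0.2" --pt "0 -0.001 0.11 0 0 0 -0.2" --pt "0 -0.001 0.13 0 0 0 -0.2" --pt "0 -0.001 0.145 0 0 0 -0.2" --pt "0 -0.001 0.155 0 0 0 -0.2" --pt "0 -0.001 0.162 0 0 0 -0.2" --pt "0 -0.001 0.162 0 0 0 -0.2"

```text
time: 2.8
tool_pos: [0.5546, 0.0211, 0.1381]
tool_rot: [-0.0, 0.996, 0.095, -0.0]
contact_force: [0.7, 0.7, 0.7]
gripper_width: 0.597
```

```bash
python3 mv.py; python3 -c "
from h import *
r=snap('2');s=r['scene']
cv2.imwrite('pics/z2.png',cv2.resize(s[140:240,290:410],None,fx=5,fy=5))"
```

```text
t 2.8 pos [0.5546 0.0211 0.1381] psi -79.15 zax [-0.0003  0.0001 -1.    ] F [0.7346 0.7319 0.7315] w 0.597 q [-0.0961 -0.0287  1.869   0.      1.3016  1.2854]
```

View pics/z2.png

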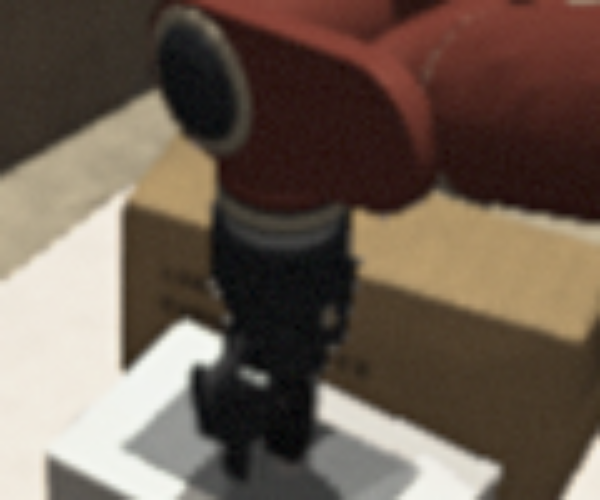

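Straddling the knob. Close.

Request:
step_arm --pt "0 0 0 0 0 0 0.2" --pt "0 0 0 0 0 0 0.5" --pt "0 0 0 0 0 0 0.7" --pt "0 0 0 0 0 0 1" --pt "0 0 0 0 0 0 1" --pt "0 0 0 0 0 0 1" --pt "0 0 0 0 0 0 1" --pt "0 0 0 0 0 0 1"

```text
time: 3.7
tool_pos: [0.5554, 0.0212, 0.1394]
tool_rot: [0.0, 0.996, 0.095, 0.001]
contact_force: [-1.1, 0.2, 6.5]
gripper_width: 0.201
```

```bash
python3 mv.py; python3 -c "from plant import manip;print(manip.state()['ft_torque'])"
```

```text
t 3.7 pos [0.5554 0.0212 0.1394] psi -79.13 zax [ 0.0017 -0.0003 -1.    ] F [-1.1235  0.2413  6.5132] w 0.201 q [-0.0956 -0.0297  1.8676 -0.0001  1.302   1.2855]
[-0.16390328  0.10488999 -0.0365528 ]
```

Request:
step_arm --pt "0 0 -0.005 0 0 0 1" --pt "0 0 -0.01 0 0 0 1" --pt "0 0 -0.02 0 0 0 1" --pt "0 0 -0.035 0 0 0 1" --pt "0 0 -0.06 0 0 0 1" --pt "0 0 -0.09 0 0 0 1" --pt "0 0 -0.12 0 0 0 1" --pt "0 0 -0.15 0 0 0 1" --pt "0 0 -0.17 0 0 0 1" --pt "0 0 -0.18 0 0 0 1" --pt "0 0 -0.18 0 0 0 1"

```text
time: 4.8
tool_pos: [0.5554, 0.0213, 0.3209]
tool_rot: [0.0, 0.995, 0.095, 0.002]
contact_force: [0.2, -0.6, -3.7]
gripper_width: 0.204
```

```bash
python3 mv.py .3948 -.3272 .25 8.6;  python3 -c "
from h import *
r=snap('3');s=r['scene']
cv2.imwrite('pics/z3.png',cv2.resize(s[60:260,270:470],None,fx=3,fy=3))"
```

```text
t 4.8 pos [0.5554 0.0213 0.3209] psi -79.12 zax [ 0.004  -0.0004 -1.    ] F [ 0.2465 -0.6458 -3.6751] w 0.204 q [-0.0956 -0.1505  1.6748  0.      1.6133  1.2854]
[-0.2238, 0.3119, 0.0703, 0.0038, -0.0022, -1.5311]
```

View pics/z3.png

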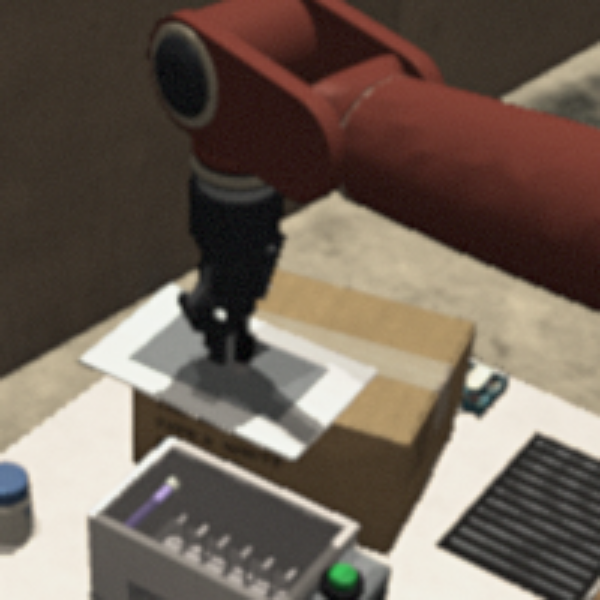

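Request:
step_arm --pt "-0.018 0.026 0 0 0 -0.12 1" --pt "-0.037 0.052 0 0 0 -0.24 1" --pt "-0.056 0.078 0 0 0 -0.36 1" --pt "-0.075 0.104 0 0 0 -0.48 1" --pt "-0.094 0.13 0 0 0 -0.6 1" --pt "-0.112 0.156 0 0 0 -0.72 1" --pt "-0.13 0.182 0 0 0 -0.84 1" --pt "-0.149 0.208 0 0 0 -0.96 1" --pt "-0.168 0.234 0 0 0 -1.08 1" --pt "-0.187 0.26 0 0 0 -1.2 1" --pt "-0.205 0.286 0 0 0 -1.32 1" --pt "-0.218 0.303 0 0 0 -1.43 1" --pt "-0.224 0.312 0 0 0 -1.53 1" --pt "-0.224 0.312 0.03 0 0 -1.53 1" --pt "-0.224 0.312 0.07 0 0 -1.53 1" --pt "-0.224 0.312 0.07 0 0 -1.53 1"

```text
time: 6.5
tool_pos: [0.3902, -0.3238, 0.2392]
tool_rot: [-0.008, 0.653, 0.758, 0.001]
contact_force: [0.2, 0.9, -5.0]
gripper_width: 0.205
```

```bash
python3 mv.py .3948 -.3272 .0295 8.6;  python3 -c "
from h import *
r=snap('4')
t=r['top']
cv2.imwrite('pics/z4.png',np.hstack([cv2.resize(t[200:360,260:500],None,fx=3,fy=3)]))"
```

```text
t 6.5 pos [ 0.3902 -0.3238  0.2392] psi 8.52 zax [-0.0111  0.0124 -0.9999] F [ 0.1549  0.9492 -5.0407] w 0.205 q [-0.8396 -0.2232  1.8724  0.      1.509  -0.9882]
[-0.0069, 0.0059, 0.2096, -0.0091, -0.0139, -0.0015]
```

View pics/z4.png

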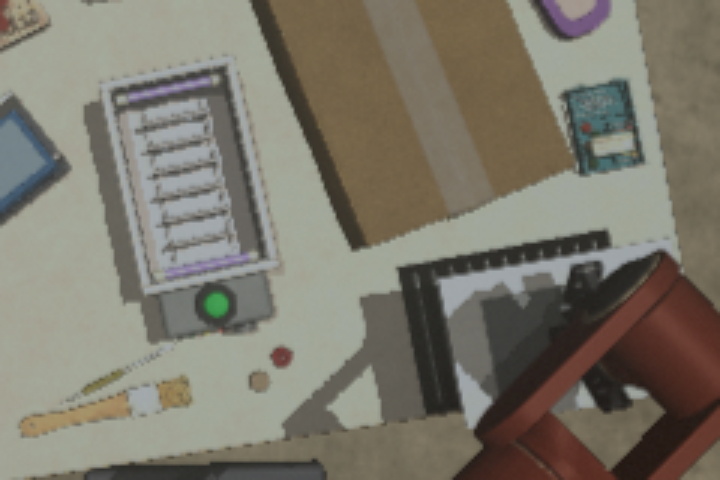

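Request:
step_arm --pt "-0.003 0.003 0.03 -0.004 -0.007 0 1" --pt "-0.006 0.005 0.06 -0.009 -0.014 0 1" --pt "-0.007 0.006 0.1 -0.009 -0.014 0 1" --pt "-0.007 0.006 0.14 -0.009 -0.014 0 1" --pt "-0.007 0.006 0.17 -0.009 -0.014 0 1" --pt "-0.007 0.006 0.19 -0.009 -0.014 0 1" --pt "-0.007 0.006 0.2 -0.009 -0.014 0 1" --pt "-0.007 0.006 0.2 -0.009 -0.014 0 1"

```text
time: 7.4
tool_pos: [0.401, -0.3337, 0.0488]
tool_rot: [0.008, 0.652, 0.758, -0.001]
contact_force: [-0.3, 0.9, -4.1]
gripper_width: 0.204
```

```bash
python3 mv.py .3948 -.3272 .0295 8.6
```

```text
t 7.4 pos [ 0.401  -0.3337  0.0488] psi 8.55 zax [ 0.011  -0.0125 -0.9999] F [-0.2576  0.8614 -4.0996] w 0.204 q [-0.8365 -0.0015  2.008  -0.0002  1.1184 -0.9857]
[0.0076, -0.0054, 0.0191, 0.009, 0.014, -0.0009]
```

Request:
step_arm --pt "0.004 -0.003 0 0.009 0.014 0 1" --pt "0.007 -0.006 0.005 0.009 0.014 0 1" --pt "0.007 -0.006 0.01 0.009 0.014 0 1" --pt "0.007 -0.006 0.014 0.009 0.014 0 1" --pt "0.007 -0.006 0.017 0.009 0.014 0 1" --pt "0.007 -0.006 0.019 0.009 0.014 0 1" --pt "0.007 -0.006 0.019 0.009 0.014 0 1" --pt "0.007 -0.006 0.019 0.009 0.014 0 1"

```text
time: 8.2
tool_pos: [0.3939, -0.3277, 0.0294]
tool_rot: [-0.0, 0.652, 0.758, -0.0]
contact_force: [-1.2, 1.2, 0.3]
gripper_width: 0.201
```

```bash
python3 mv.py .3948 -.3272 .0295 8.6
```

```text
t 8.2 pos [ 0.3939 -0.3277  0.0294] psi 8.54 zax [-0.  0. -1.] F [-1.2492  1.2417  0.2846] w 0.201 q [-0.8392  0.0185  2.026  -0.      1.0971 -0.9882]
[0.0003, 0.001, -0.0001, -0.0, -0.0, -0.001]
```

Request:
step_arm --pt "0 0 0 0 0 0 0.5" --pt "0 0 0 0 0 0 0.1" --pt "0 0 0 0 0 0 -0.2" --pt "0 0 0 0 0 0 -0.2" --pt "0 0 -0.02 0 0 0 -0.2" --pt "0 0 -0.06 0 0 0 -0.2" --pt "0 0 -0.11 0 0 0 -0.2" --pt "0 0 -0.16 0 0 0 -0.2" --pt "0 0 -0.21 0 0 0 -0.2" --pt "0 0 -0.26 0 0 0 0.5" --pt "0 0 -0.27 0 0 0 1" --pt "0 0 -0.27 0 0 0 1" --pt "0 0 -0.27 0 0 0 1"

```text
time: 9.5
tool_pos: [0.3935, -0.3271, 0.2975]
tool_rot: [-0.001, 0.653, 0.758, 0.0]
contact_force: [-0.8, 0.1, -1.0]
gripper_width: 0.004
```

Run:
```python
from mv import *
R=(.510,.298,np.radians(36.7))
def fr(x,y): c,s=np.cos(R[2]),np.sin(R[2]);return R[0]+c*x-s*y,R[1]+s*x+c*y
p=fr(-.085,.002);print(p)
st();print(delta([*p,.30],36.7))
```

```text
(np.float64(0.4406538199453298), np.float64(0.2488054137955682))
t 9.5 pos [ 0.3935 -0.3271  0.2975] psi 8.53 zax [-0.0014  0.0016 -1.    ] F [-0.7953  0.1459 -0.9531] w 0.004 q [-0.8392 -0.2488  1.7976  0.      1.5949 -0.9881]
[ 0.5626  0.1321 -0.0016 -0.0007 -0.002  -0.4916]
```

Request:
step_arm --pt "0.04 0.009 0 0 0 -0.06 1" --pt "0.08 0.019 0 0 0 -0.12 1" --pt "0.13 0.03 0 0 0 -0.2 1" --pt "0.18 0.042 0 0 0 -0.28 1" --pt "0.23 0.054 0 0 0 -0.36 1" --pt "0.28 0.066 0 0 0 -0.42 1" --pt "0.33 0.078 0 0 0 -0.48 1" --pt "0.38 0.089 0 0 0 -0.492 1" --pt "0.43 0.101 0 0 0 -0.492 1" --pt "0.48 0.113 0 0 0 -0.492 1" --pt "0.53 0.124 0 0 0 -0.492 1" --pt "0.562 0.132 0 0 0 -0.492 1" --pt "0.562 0.132 0.03 0 0 -0.492 1" --pt "0.562 0.132 0.07 0 0 -0.492 1" --pt "0.562 0.132 0.11 0 0 -0.492 1" --pt "0.562 0.132 0.15 0 0 -0.492 1" --pt "0.562 0.132 0.18 0 0 -0.492 1" --pt "0.562 0.132 0.18 0 0 -0.492 1" --pt "0.562 0.132 0.18 0 0 -0.492 1"

```text
time: 11.4
tool_pos: [0.4396, 0.2473, 0.1173]
tool_rot: [-0.001, 0.448, 0.894, -0.002]
contact_force: [0.6, 0.3, 0.7]
gripper_width: -0.001
```

```bash
python3 mv.py .4407 .2488 .05 36.7; python3 -c "
from h import *
r=snap('5')
t=r['top'];s=r['scene']
cv2.imwrite('pics/z5.png',np.hstack([cv2.resize(t[200:330,170:300],None,fx=3,fy=3),cv2.resize(s[250:380,230:360],None,fx=3,fy=3)]))
cv2.imwrite('pics/z5b.png',cv2.resize(t[255:355,370:495],None,fx=5,fy=5))"
```

```text
t 11.4 pos [0.4396 0.2473 0.1173] psi 36.72 zax [-0.004  -0.0015 -1.    ] F [0.589  0.2848 0.6676] w -0.001 q [ 0.3648 -0.1273  1.9989  0.      1.2742 -0.2761]
[0.0005, 0.0021, 0.0673, -0.0041, -0.0012, 0.0003]
```

View pics/z5.png

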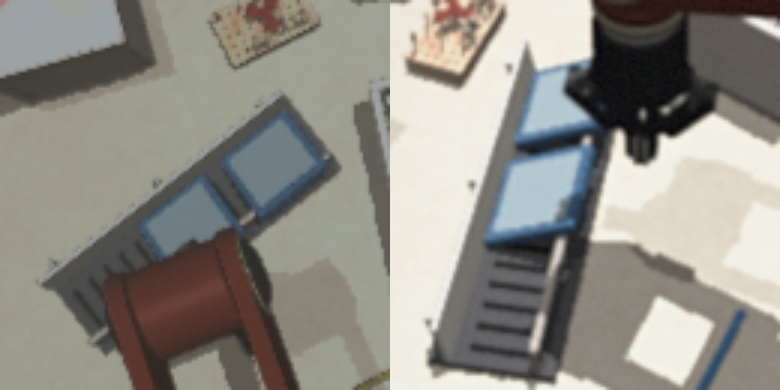

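View pics/z5b.png

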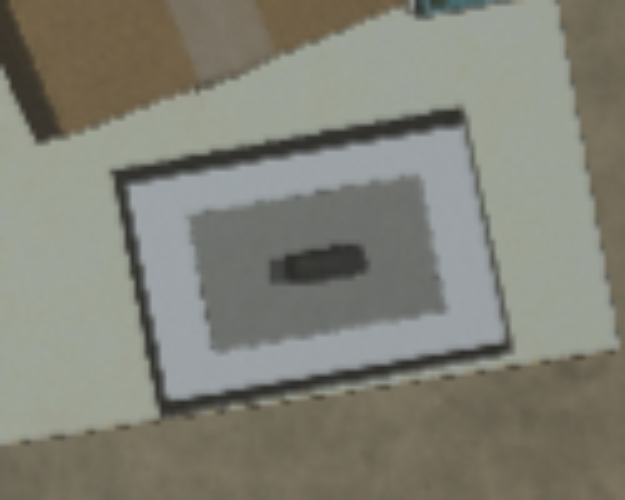

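Request:
step_arm --pt "0 0 0.03 0 0 0 1" --pt "0 0 0.055 0 0 0 1" --pt "0 0 0.0675 0 0 0 1" --pt "0 0.005 0.0675 0 0 0 1" --pt "0 0.01 0.0675 0 0 0 1" --pt "0 0.015 0.0675 0 0 0 1" --pt "0 0.02 0.0675 0 0 0 1" --pt "0 0.022 0.0675 0 0 0 1" --pt "0 0.022 0.0675 0 0 0 1" --pt "0 0.022 0.0675 0 0 0 1"

```text
time: 12.5
tool_pos: [0.4585, 0.261, 0.0517]
tool_rot: [-0.0, 0.448, 0.894, -0.0]
contact_force: [0.8, -0.1, -0.1]
gripper_width: -0.001
```

```bash
python3 mv.py; python3 -c "
from h import *
r=snap('6')
t=r['top'];s=r['scene']
cv2.imwrite('pics/z6.png',cv2.resize(s[250:380,230:360],None,fx=5,fy=5))"
```

```text
t 12.5 pos [0.4585 0.261  0.0517] psi 36.73 zax [-0.0001 -0.0001 -1.    ] F [ 0.7962 -0.1009 -0.121 ] w -0.001 q [ 0.3764  0.0183  1.9822 -0.      1.1411 -0.2647]
```

View pics/z6.png

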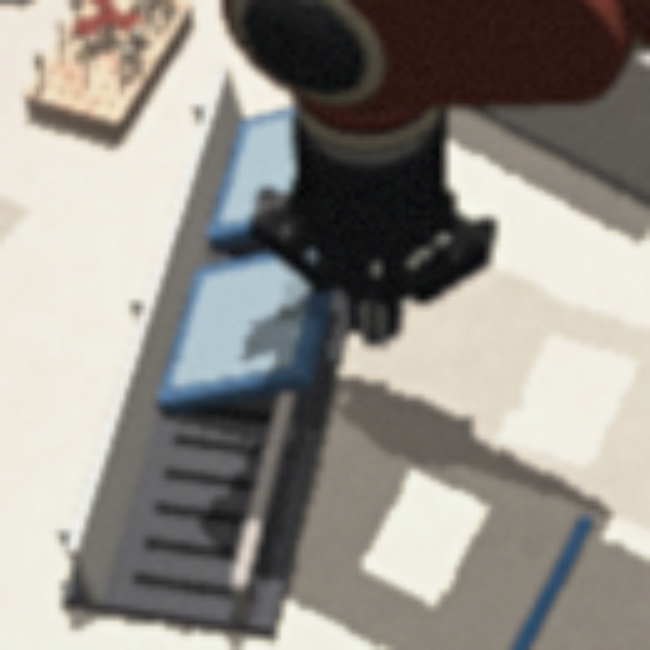

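```bash
cat > arc.py <<'E'
from mv import *
R=(.510,.298,np.radians(36.7))
def fr(x,y): c,s=np.cos(R[2]),np.sin(R[2]);return np.array([R[0]+c*x-s*y,R[1]+s*x+c*y])
def tr(p): c,s=np.cos(R[2]),np.sin(R[2]);d=np.array(p)[:2]-R[:2];return np.array([d@[c,s],d@[-s,c]])
def arc(h=.013,px=.040,dz=.004,x0=-.0634,z0=.050,ths=range(28,91,3)):
    for th in ths:
        t=np.radians(th);x=px-.09*np.cos(t)-h;z=.012+.09*np.sin(t)-dz
        print(th,round(x-x0,4),round(z0-z,4))
if __name__=='__main__': print(tr(manip.state()['tool_pos']));arc()
E
python3 arc.py
```

```text
[-0.0636  0.0011]
28 0.0109 -0.0003
31 0.0133 -0.0044
34 0.0158 -0.0083
37 0.0185 -0.0122
40 0.0215 -0.0159
43 0.0246 -0.0194
46 0.0279 -0.0227
49 0.0314 -0.0259
52 0.035 -0.0289
55 0.0388 -0.0317
58 0.0427 -0.0343
61 0.0468 -0.0367
64 0.0509 -0.0389
67 0.0552 -0.0408
70 0.0596 -0.0426
73 0.0641 -0.0441
76 0.0686 -0.0453
79 0.0732 -0.0463
82 0.0779 -0.0471
85 0.0826 -0.0477
88 0.0873 -0.0479
```

First third of the arc, then look.

Request:
step_arm --pt "0 0.004 0 0 0 0 1" --pt "0 0.008 0 0 0 0 1" --pt "0 0.011 0 0 0 0 1" --pt "0 0.0133 -0.004 0 0 0 1" --pt "0 0.0158 -0.008 0 0 0 1" --pt "0 0.0185 -0.012 0 0 0 1" --pt "0 0.0215 -0.016 0 0 0 1" --pt "0 0.0246 -0.019 0 0 0 1" --pt "0 0.0279 -0.023 0 0 0 1" --pt "0 0.0279 -0.023 0 0 0 1" --pt "0 0.0279 -0.023 0 0 0 1"

```text
time: 13.7
tool_pos: [0.4789, 0.2762, 0.0746]
tool_rot: [-0.002, 0.448, 0.894, -0.003]
contact_force: [-9.0, -7.9, 6.6]
gripper_width: -0.003
```

```bash
python3 mv.py; python3 -c "
from h import *
r=snap('7')
t=r['top'];s=r['scene']
cv2.imwrite('pics/z7.png',cv2.resize(s[250:380,230:360],None,fx=5,fy=5))"
```

```text
t 13.7 pos [0.4789 0.2762 0.0746] psi 36.75 zax [-0.0062 -0.0043 -1.    ] F [-8.9737 -7.9126  6.5549] w -0.003 q [ 0.3894  0.0484  1.9075 -0.0018  1.1931 -0.2514]
```

View pics/z7.png

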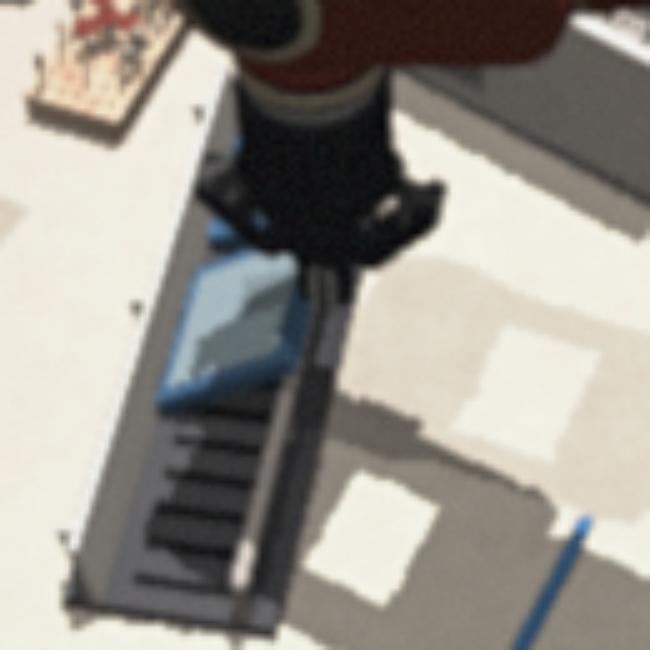

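```bash
python3 -c "
from h import *
t=cv2.imread('pics/top_7.png');s=cv2.imread('pics/scene_7.png')
cv2.imwrite('pics/z8.png',np.hstack([cv2.resize(t[225:305,185:265],None,fx=5,fy=5,interpolation=2),cv2.resize(s[285:345,255:315],None,fx=6.67,fy=6.67,interpolation=2)]))"
```

```text
(no output)
```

View pics/z8.png

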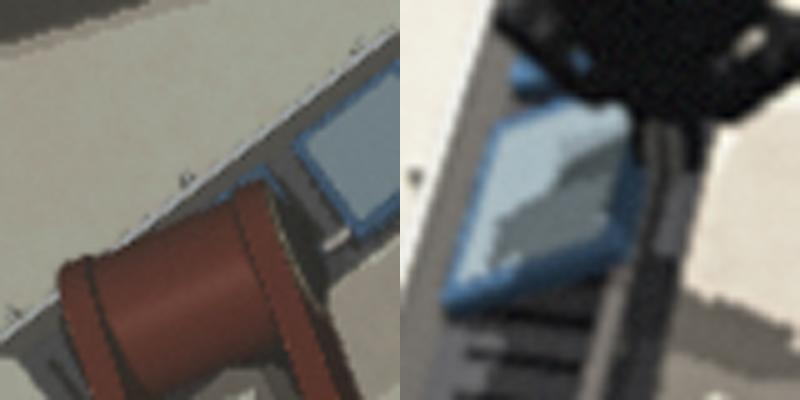

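```bash
cat >> arc.py <<'E'
def corners(th,yc,px=.040):
    t=np.radians(th);u=np.array([-np.cos(t),np.sin(t)]);n=np.array([np.sin(t),np.cos(t)])
    o=[]
    for nm,a,b in(('farlow',0,0),('frontlow',.09,0),('fronttop',.09,.012),('fartop',0,.012)):
        q=np.array([px,.012])+a*u+b*n
        for sy in(1,-1):
            w=np.r_[fr(q[0],yc+sy*.045),q[1]];o.append((nm,sy,proj('scene',w)[0].round(1).tolist(),proj('top',w)[0].round(1).tolist()))
    return o
E
python3 - <<'E'
from arc import *
for th in(28,37,46):
    print(th,[(a,s,p) for a,s,p,_ in corners(th,.002) if s==1 or a=='fartop'])
E
```

```text
28 [('farlow', 1, [263.6, 332.7]), ('frontlow', 1, [292.8, 327.2]), ('fronttop', 1, [290.4, 324.5]), ('fartop', 1, [261.2, 330.0]), ('fartop', -1, [269.3, 302.8])]
37 [('farlow', 1, [263.6, 332.7]), ('frontlow', 1, [289.6, 324.1]), ('fronttop', 1, [286.7, 321.4]), ('fartop', 1, [260.6, 330.2]), ('fartop', -1, [268.8, 303.0])]
46 [('farlow', 1, [263.6, 332.7]), ('frontlow', 1, [285.8, 321.1]), ('fronttop', 1, [282.3, 318.6]), ('fartop', 1, [260.1, 330.4]), ('fartop', -1, [268.3, 303.2])]
```

Request:
step_arm --pt "0 -0.005 0.006 0 0 0 1" --pt "0 -0.01 0.012 0 0 0 1" --pt "0 -0.015 0.018 0 0 0 1" --pt "0 -0.02 0.024 0 0 0 1" --pt "0 -0.025 0.026 0 0 0 1" --pt "0 -0.025 0.026 0 0 0 1" --pt "0 -0.025 0.026 0 0 0 1"

```text
time: 14.5
tool_pos: [0.4611, 0.2628, 0.0489]
tool_rot: [0.0, 0.448, 0.894, 0.0]
contact_force: [1.1, -0.5, -0.9]
gripper_width: 0.003
```

```bash
python3 mv.py; python3 -c "
from arc import *
p=manip.state()['tool_pos'];x=tr(p);print(x)
arc(h=.008,dz=.008,x0=round(x[0],4),z0=round(p[2],4))
r=snap('8')
t=r['top'];s=r['scene']
cv2.imwrite('pics/z8.png',cv2.resize(s[270:350,240:320],None,fx=8,fy=8,interpolation=2))"
```

```text
t 14.5 pos [0.4611 0.2628 0.0489] psi 36.72 zax [ 0.0007  0.0004 -1.    ] F [ 1.0517 -0.5236 -0.8764] w 0.003 q [ 0.3777  0.0294  1.9763  0.0001  1.135  -0.2632]
[-0.0602  0.001 ]
28 0.0127 0.0026
31 0.0151 -0.0015
34 0.0176 -0.0054
37 0.0203 -0.0093
40 0.0233 -0.013
43 0.0264 -0.0165
46 0.0297 -0.0198
49 0.0332 -0.023
52 0.0368 -0.026
55 0.0406 -0.0288
58 0.0445 -0.0314
61 0.0486 -0.0338
64 0.0527 -0.036
67 0.057 -0.0379
70 0.0614 -0.0397
73 0.0659 -0.0412
76 0.0704 -0.0424
79 0.075 -0.0434
82 0.0797 -0.0442
85 0.0844 -0.0448
88 0.0891 -0.045
```

View pics/z8.png

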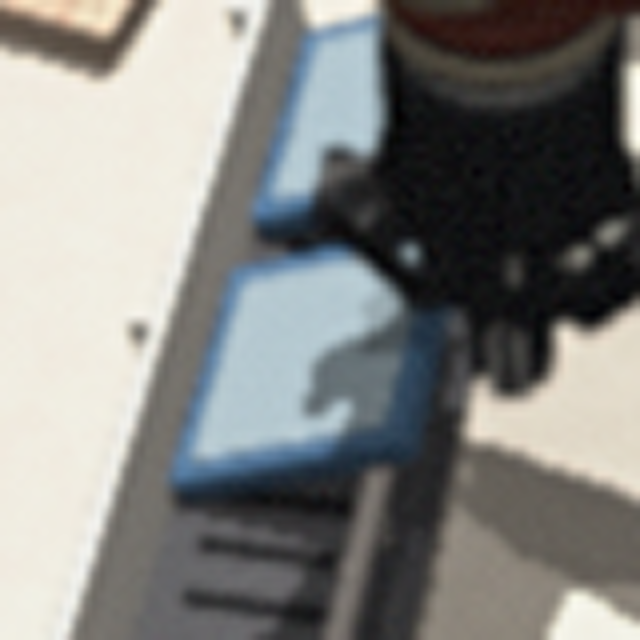

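Request:
step_arm --pt "0 0.004 0.0025 0 0 0 1" --pt "0 0.008 0.0025 0 0 0 1" --pt "0 0.01 0.0025 0 0 0 1" --pt "0 0.01 0.0025 0 0 0 1" --pt "0 0.01 0.0025 0 0 0 1"

```text
time: 15.1
tool_pos: [0.4682, 0.2682, 0.0459]
tool_rot: [-0.001, 0.448, 0.894, -0.001]
contact_force: [-3.9, -3.0, 2.6]
gripper_width: 0.0
```

Request:
step_arm --pt "0 0.002 0 0 0 0 1" --pt "0 0.004 0 0 0 0 1" --pt "0 0.004 0 0 0 0 1" --pt "0 0.004 0 0 0 0 1"

```text
time: 15.5
tool_pos: [0.4687, 0.2686, 0.0456]
tool_rot: [-0.003, 0.448, 0.894, -0.005]
contact_force: [-13.7, -11.3, 12.7]
gripper_width: -0.004
```

```bash
python3 mv.py; python3 -c "
from arc import *
print(tr(manip.state()['tool_pos']))"
```

```text
t 15.5 pos [0.4687 0.2686 0.0456] psi 36.76 zax [-0.0101 -0.007  -0.9999] F [-13.6844 -11.3023  12.7362] w -0.004 q [ 0.384   0.0644  1.9466 -0.0029  1.1426 -0.2564]
[-0.0507  0.0011]
```

```bash
cat >> arc.py <<'E'
def arc2(x0,z0,h=.0115,px=.040,b0=.020,b1=.008,ths=range(28,92,3)):
    for th in ths:
        t=np.radians(th);x=px-.09*np.cos(t)-h;b=np.interp(th,[28,70],[b0,b1]);z=.012+.09*np.sin(t)-b+.008
        print(th,round(x-x0,4),round(z0-z,4))
E
python3 -c "
from arc import *
arc2(-.0462,.0464)"
```

```text
28 -0.0048 0.0041
31 -0.0024 -0.0008
34 0.0001 -0.0056
37 0.0028 -0.0103
40 0.0058 -0.0149
43 0.0089 -0.0193
46 0.0122 -0.0235
49 0.0157 -0.0275
52 0.0193 -0.0314
55 0.0231 -0.035
58 0.027 -0.0385
61 0.0311 -0.0417
64 0.0352 -0.0448
67 0.0395 -0.0476
70 0.0439 -0.0502
73 0.0484 -0.0517
76 0.0529 -0.0529
79 0.0575 -0.0539
82 0.0622 -0.0547
85 0.0669 -0.0553
88 0.0716 -0.0555
91 0.0763 -0.0556
```

Request:
step_arm --pt "0 -0.009 0.004 0 0 0 1" --pt "0 -0.009 0.004 0 0 0 1" --pt "0 -0.005 0.004 0 0 0 1" --pt "0 -0.0035 0.0015 0 0 0 1" --pt "0 -0.002 -0.001 0 0 0 1" --pt "0 -0.001 -0.0035 0 0 0 1" --pt "0 0 -0.0055 0 0 0 1" --pt "0 0.0015 -0.008 0 0 0 1" --pt "0 0.003 -0.0105 0 0 0 1" --pt "0 0.006 -0.015 0 0 0 1" --pt "0 0.009 -0.0195 0 0 0 1" --pt "0 0.012 -0.0235 0 0 0 1"

```text
time: 16.7
tool_pos: [0.4826, 0.2788, 0.0703]
tool_rot: [0.0, 0.448, 0.894, 0.001]
contact_force: [-0.7, -0.6, 0.1]
gripper_width: 0.001
```

```bash
python3 mv.py; python3 -c "
from arc import *
print(tr(manip.state()['tool_pos']))
for th in(28,37,46):
    print(th,[(a,s,p) for a,s,p,_ in corners(th,.002) if s==1])
r=snap('9')
t=r['top'];s=r['scene']
cv2.imwrite('pics/z9.png',cv2.resize(s[270:350,240:320],None,fx=8,fy=8,interpolation=2))"
```

```text
t 16.7 pos [0.4826 0.2788 0.0703] psi 36.72 zax [ 0.0015  0.001  -1.    ] F [-0.6987 -0.6076  0.1459] w 0.001 q [ 0.3902  0.0588  1.9048  0.0003  1.1762 -0.2509]
[-0.0334  0.001 ]
28 [('farlow', 1, [263.6, 332.7]), ('frontlow', 1, [292.8, 327.2]), ('fronttop', 1, [290.4, 324.5]), ('fartop', 1, [261.2, 330.0])]
37 [('farlow', 1, [263.6, 332.7]), ('frontlow', 1, [289.6, 324.1]), ('fronttop', 1, [286.7, 321.4]), ('fartop', 1, [260.6, 330.2])]
46 [('farlow', 1, [263.6, 332.7]), ('frontlow', 1, [285.8, 321.1]), ('fronttop', 1, [282.3, 318.6]), ('fartop', 1, [260.1, 330.4])]
```

View pics/z9.png

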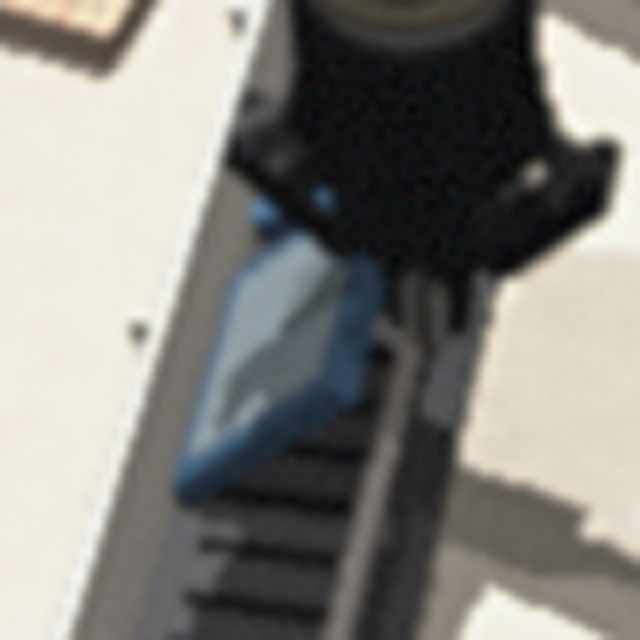

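Request:
step_arm --pt "0 0.0035 -0.004 0 0 0 1" --pt "0 0.007 -0.008 0 0 0 1" --pt "0 0.011 -0.0115 0 0 0 1" --pt "0 0.015 -0.015 0 0 0 1" --pt "0 0.019 -0.018 0 0 0 1" --pt "0 0.023 -0.0215 0 0 0 1" --pt "0 0.0275 -0.0245 0 0 0 1" --pt "0 0.032 -0.027 0 0 0 1" --pt "0 0.0345 -0.0275 0 0 0 1" --pt "0 0.036 -0.0285 0 0 0 1" --pt "0 0.036 -0.0285 0 0 0 1"

```text
time: 17.9
tool_pos: [0.5107, 0.2999, 0.0982]
tool_rot: [0.0, 0.448, 0.894, 0.0]
contact_force: [-0.3, 0.5, 0.2]
gripper_width: -0.0
```

```bash
python3 mv.py; python3 -c "
from arc import *
print(tr(manip.state()['tool_pos']))
r=snap('10')
t=r['top'];s=r['scene']
cv2.imwrite('pics/z10.png',cv2.resize(s[260:340,240:320],None,fx=8,fy=8,interpolation=2))"
```

```text
t 17.9 pos [0.5107 0.2999 0.0982] psi 36.73 zax [ 0.  0. -1.] F [-0.2984  0.5397  0.1954] w -0.000 q [ 0.4053  0.1031  1.8056  0.      1.2329 -0.2357]
[0.0017 0.0011]
```

View pics/z10.png

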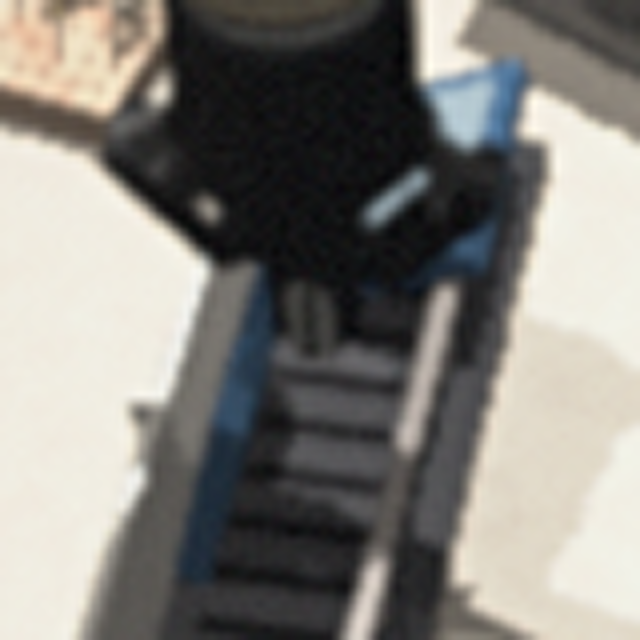

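Request:
step_arm --pt "0 0.005 -0.002 0 0 0 1" --pt "0 0.01 -0.003 0 0 0 1" --pt "0 0.015 -0.004 0 0 0 1" --pt "0 0.019 -0.004 0 0 0 1" --pt "0 0.019 -0.004 0 0 0 1"

```text
time: 18.5
tool_pos: [0.5263, 0.3115, 0.1023]
tool_rot: [0.0, 0.448, 0.894, 0.0]
contact_force: [0.2, -0.3, 0.1]
gripper_width: -0.001
```

Request:
step_arm --pt "0 0.003 0 0 0 0 1" --pt "0 0.006 0 0 0 0 1" --pt "0 0.01 0 0 0 0 1" --pt "0 0.01 0 0 0 0 1" --pt "0 0.01 0 0 0 0 1"

```text
time: 19.0
tool_pos: [0.5339, 0.3172, 0.1021]
tool_rot: [-0.0, 0.448, 0.894, -0.0]
contact_force: [-0.1, 0.1, -0.0]
gripper_width: 0.004
```

```bash
python3 mv.py; python3 -c "
from arc import *
print(tr(manip.state()['tool_pos']))
r=snap('11')
t=r['top'];s=r['scene']
cv2.imwrite('pics/z11.png',np.hstack([cv2.resize(s[250:340,230:320],None,fx=4.4,fy=4.4,interpolation=2),cv2.resize(t[225:315,175:265],None,fx=4.4,fy=4.4,interpolation=2)]))"
```

```text
t 19.0 pos [0.5339 0.3172 0.1021] psi 36.73 zax [-0.0001 -0.0001 -1.    ] F [-0.116   0.1474 -0.035 ] w 0.004 q [ 0.4163  0.1626  1.7328  0.      1.2464 -0.2248]
[0.0306 0.0011]
```

View pics/z11.png

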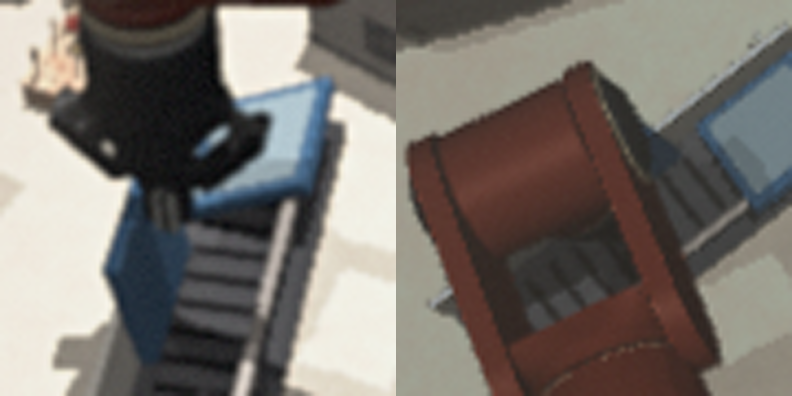

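Run:
```python
from arc import *
print(delta([*fr(-.066,-.106),.16],36.7), delta([*fr(-.066,-.106),.0422],36.7))
arc2(-.066,.0422)
```

```text
[-0.1071 -0.0965 -0.0579 -0.0002 -0.      0.0005] [-0.1071 -0.0965  0.0599 -0.0002 -0.      0.0005]
28 0.015 -0.0001
31 0.0174 -0.005
34 0.0199 -0.0098
37 0.0226 -0.0145
40 0.0256 -0.0191
43 0.0287 -0.0235
46 0.032 -0.0277
49 0.0355 -0.0317
52 0.0391 -0.0356
55 0.0429 -0.0392
58 0.0468 -0.0427
61 0.0509 -0.0459
64 0.055 -0.049
67 0.0593 -0.0518
70 0.0637 -0.0544
73 0.0682 -0.0559
76 0.0727 -0.0571
79 0.0773 -0.0581
82 0.082 -0.0589
85 0.0867 -0.0595
88 0.0914 -0.0597
91 0.0961 -0.0598
```

Request:
step_arm --pt "0 -0.01 -0.02 0 0 0 1" --pt "0 -0.03 -0.05 0 0 0 1" --pt "-0.03 -0.06 -0.058 0 0 0 1" --pt "-0.07 -0.0965 -0.058 0 0 0 1" --pt "-0.1 -0.0965 -0.05 0 0 0 1" --pt "-0.107 -0.0965 -0.01 0 0 0 1" --pt "-0.107 -0.0965 0.03 0 0 0 1" --pt "-0.107 -0.0965 0.05 0 0 0 1" --pt "-0.107 -0.0965 0.06 0 0 0 1" --pt "-0.107 -0.0965 0.06 0 0 0 1" --pt "-0.107 -0.0965 0.06 0 0 0 1"

```text
time: 20.2
tool_pos: [0.5214, 0.174, 0.0434]
tool_rot: [0.001, 0.448, 0.894, 0.001]
contact_force: [0.2, 0.5, 0.7]
gripper_width: -0.001
```

```bash
python3 mv.py; python3 -c "
from arc import *
print(tr(manip.state()['tool_pos']))
r=snap('12')
t=r['top'];s=r['scene']
cv2.imwrite('pics/z12.png',np.hstack([cv2.resize(s[250:340,230:320],None,fx=4.4,fy=4.4,interpolation=2),cv2.resize(t[225:315,175:265],None,fx=4.4,fy=4.4,interpolation=2)]))"
```

```text
t 20.2 pos [0.5214 0.174  0.0434] psi 36.74 zax [ 0.002   0.0004 -1.    ] F [0.2441 0.4678 0.6678] w -0.001 q [ 0.1866  0.0803  1.9339 -0.      1.1254 -0.4546]
[-0.065  -0.1063]
```

View pics/z12.png

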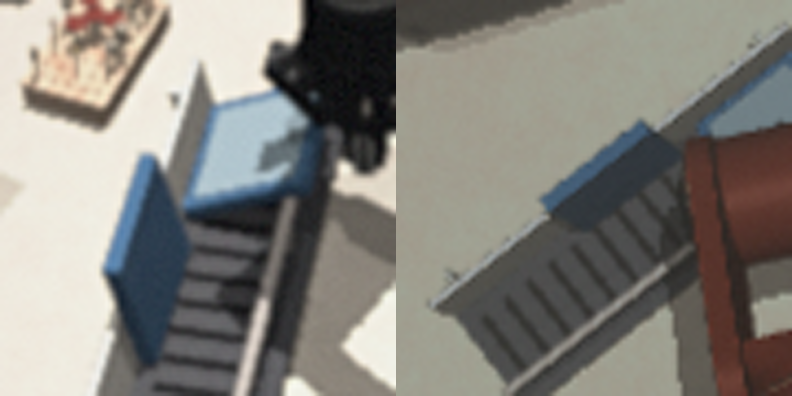

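Slab B stands. Now the arc for slab A.

Request:
step_arm --pt "0 0.006 0 0 0 0 1" --pt "0 0.012 0 0 0 0 1" --pt "0 0.015 0 0 0 0 1" --pt "0 0.016 -0.0025 0 0 0 1" --pt "0 0.0175 -0.005 0 0 0 1" --pt "0 0.0185 -0.0075 0 0 0 1" --pt "0 0.02 -0.01 0 0 0 1" --pt "0 0.0225 -0.0145 0 0 0 1" --pt "0 0.0255 -0.019 0 0 0 1" --pt "0 0.0285 -0.0235 0 0 0 1" --pt "0 0.032 -0.0275 0 0 0 1" --pt "0 0.0355 -0.0315 0 0 0 1" --pt "0 0.039 -0.0355 0 0 0 1" --pt "0 0.043 -0.039 0 0 0 1" --pt "0 0.047 -0.0425 0 0 0 1" --pt "0 0.051 -0.046 0 0 0 1" --pt "0 0.055 -0.049 0 0 0 1" --pt "0 0.055 -0.049 0 0 0 1"

```text
time: 22.1
tool_pos: [0.5654, 0.207, 0.0919]
tool_rot: [0.001, 0.448, 0.894, 0.001]
contact_force: [1.3, 0.2, 0.2]
gripper_width: -0.0
```

```bash
python3 mv.py; python3 -c "
from arc import *
print(tr(manip.state()['tool_pos']))
r=snap('13')
t=r['top'];s=r['scene']
cv2.imwrite('pics/z13.png',np.hstack([cv2.resize(s[250:340,230:320],None,fx=4.4,fy=4.4,interpolation=2),cv2.resize(t[225:315,175:265],None,fx=4.4,fy=4.4,interpolation=2)]))"
```

```text
t 22.1 pos [0.5654 0.207  0.0919] psi 36.74 zax [ 0.0015  0.0004 -1.    ] F [1.3036 0.2493 0.2007] w -0.000 q [ 0.2273  0.1318  1.7858  0.0001  1.2226 -0.4139]
[-0.01   -0.1061]
```

View pics/z13.png

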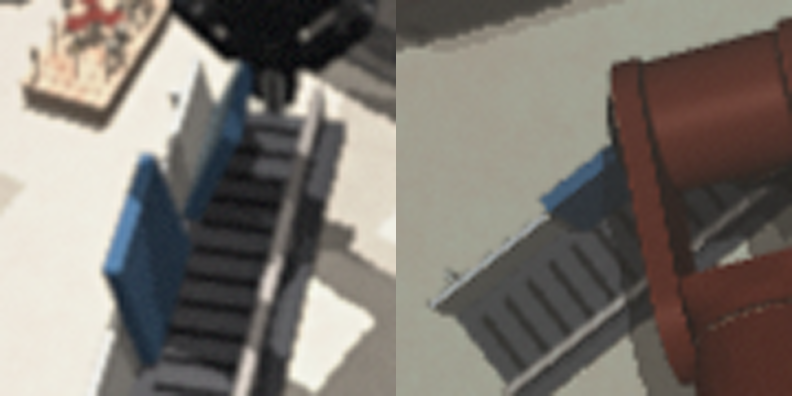

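Request:
step_arm --pt "0 0.005 -0.003 0 0 0 1" --pt "0 0.01 -0.006 0 0 0 1" --pt "0 0.015 -0.008 0 0 0 1" --pt "0 0.02 -0.009 0 0 0 1" --pt "0 0.025 -0.01 0 0 0 1" --pt "0 0.03 -0.01 0 0 0 1" --pt "0 0.035 -0.01 0 0 0 1" --pt "0 0.04 -0.01 0 0 0 1" --pt "0 0.042 -0.01 0 0 0 1" --pt "0 0.042 -0.01 0 0 0 1"

```text
time: 23.2
tool_pos: [0.5984, 0.2318, 0.1011]
tool_rot: [-0.0, 0.448, 0.894, -0.0]
contact_force: [0.3, 0.4, -0.2]
gripper_width: -0.003
```

```bash
python3 mv.py; python3 -c "
from arc import *
print(tr(manip.state()['tool_pos']))"
```

```text
t 23.2 pos [0.5984 0.2318 0.1011] psi 36.74 zax [-0.0001 -0.     -1.    ] F [ 0.3332  0.4204 -0.2017] w -0.003 q [ 0.2537  0.2091  1.6814  0.      1.2512 -0.3874]
[ 0.0313 -0.1059]
```

Request:
step_arm --pt "0 -0.01 -0.02 0 0 0 1" --pt "0 -0.02 -0.06 0 0 0 1" --pt "0 -0.05 -0.1 0 0 0 0.5" --pt "0 -0.1 -0.1 0 0 0 0" --pt "0 -0.13 -0.1 0 0 0 0" --pt "0 -0.13 -0.1 0 0 0 0"

```text
time: 23.8
tool_pos: [0.4915, 0.1524, 0.2009]
tool_rot: [-0.0, 0.449, 0.894, -0.0]
contact_force: [0.6, 0.4, 0.2]
gripper_width: 0.495
```

```bash
python3 mv.py; python3 -c "
from arc import *
r=snap('14')
t=r['top'];s=r['scene']
cv2.imwrite('pics/z14.png',np.hstack([cv2.resize(s[250:340,230:320],None,fx=4.4,fy=4.4,interpolation=2),cv2.resize(t[225:315,175:265],None,fx=4.4,fy=4.4,interpolation=2)]))"
```

```text
t 23.8 pos [0.4915 0.1524 0.2009] psi 36.64 zax [-0.0006 -0.0005 -1.    ] F [0.5785 0.3729 0.1919] w 0.495 q [ 0.1563 -0.1881  1.9066 -0.0005  1.4237 -0.4832]
```

View pics/z14.png

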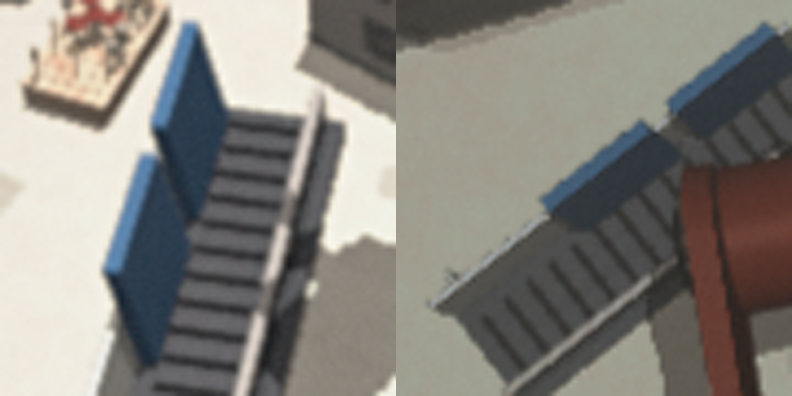

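Run:
```python
from arc import *
tp=lambda p:(np.array(p)+.5)/4.4-.5+[175,225]
sp=lambda p:(np.array(p)+.5)/4.4-.5+[230,250]
for nm,b in(('A back',[(372,24),(272,100)]),('B back',[(244,122),(145,200)])):
    print(nm,[tr(p).round(4).tolist() for p in back('top',tp(b),.1006)])
for nm,b in(('A front',[(383,37)]),('B front',[(256,133)])):
    print(nm,[tr(p).round(4).tolist() for p in back('top',tp(b),.1027)])
for nm,b in(('A back S',[(188,21),(153,124)]),('B back S',[(146,155),(105,268)])):
    print(nm,[tr(p).round(4).tolist() for p in back('scene',sp(b),.1006)])
for nm,b in(('A front S',[(200,26),(166,132)]),('B front S',[(157,160),(117,273)])):
    print(nm,[tr(p).round(4).tolist() for p in back('scene',sp(b),.1027)])
im=cv2.imread('pics/top_14.png');s=cv2.imread('pics/scene_14.png')
cv2.imwrite('pics/z14b.png',np.hstack([cv2.resize(s[250:310,250:300],None,fx=8,fy=10*.8,interpolation=2),cv2.resize(im[225:285,205:265],None,fx=6.6,fy=8,interpolation=2)]))
```

```text
A back [[0.0575, -0.1514], [0.0588, -0.0644]]
B back [[0.0588, -0.0398], [0.0585, 0.047]]
A front [[0.0452, -0.1519]]
B front [[0.0472, -0.0418]]
A back S [[0.0573, -0.1505], [0.0583, -0.0638]]
B back S [[0.0565, -0.0395], [0.059, 0.0453]]
A front S [[0.0483, -0.1456], [0.0485, -0.0571]]
B front S [[0.0486, -0.0351], [0.0508, 0.0491]]
```

View pics/z14b.png

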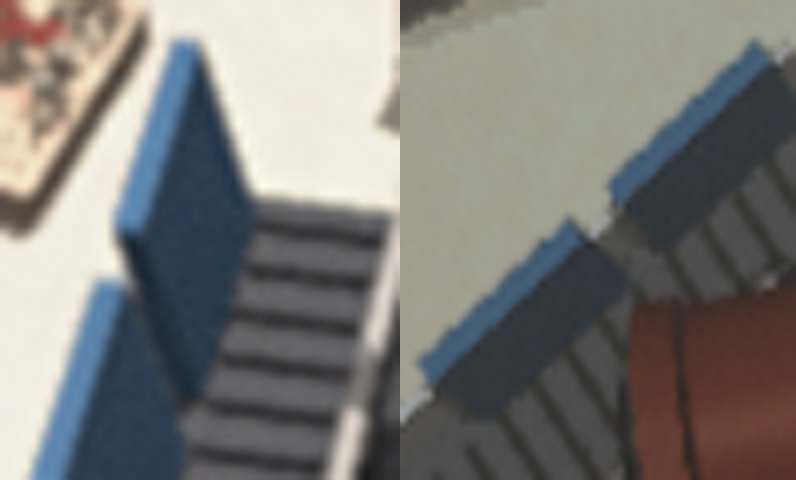

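Run:
```python
from arc import *
from scipy.optimize import fsolve
T=np.array([.4585,.261,.0517]);u=np.array([np.cos(R[2]),np.sin(R[2]),0])
for nm,p in(('tip',(375,340)),('R outer low',(490,245)),('R outer top',(490,225)),('R inner low',(415,300)),('L outer',(258,205)),('L low',(262,250)),('L inner',(320,290))):
    px=np.array(p)/5+[230,250]-.4
    s=fsolve(lambda v:proj('scene',T+v[0]*u+[0,0,v[1]])[0]-px,[0,0.03]);print(nm,(s*1000).round(1))
```

```text
tip [  2.5 -13.7]
R outer low [-57.7  78. ]
R outer top [-57.5  93.7]
R inner low [-19.3  25.2]
L outer [59.5 86.1]
L low [59.5 50.2]
L inner [30.4 23.1]
```

Run:
```python
from fit import *
im={'top':cv2.imread('pics/top_4.png'),'scene':cv2.imread('pics/scene_14.png')}
E=[('top','ch',a,b) for a,b in rect(.11,.07,.12)]+[('scene','ch',a,b) for a,b in rect(.11,.07,.12)]
E2=[('top','ch',a,b) for a,b in rect(.1,.06,.12)]
for e in(E[:4],E,E2):
    r,k=fit(im,e,{'ch':(.5547,.0208,np.radians(10.85))});print(r['ch'][:2],np.degrees(r['ch'][2]))
from arc import *
for (nm,y) in(('A',-.107),('B',.003)):
    a=np.radians(10);u=np.array([np.sin(a),np.cos(a)])
    for s in(-.07,.024):
        q=np.array([.0525,.1017])-s*u;p=np.r_[fr(q[0],y),q[1]]
        R0=Rd(R[2]);Rt=R0@Rn.from_rotvec([-a,0,0]).as_matrix()  # check sign
        print(nm,s,p,'zax',Rt[:,2]@np.r_[np.cos(R[2]),np.sin(R[2]),0],Rt[2,2],delta(p,0,Rt).round(4).tolist())
```

```text
0 top ch 25 mean -0.00 sd 0.14
1 top ch 2 mean -1.87 sd 0.69
2 top ch none
3 top ch 25 mean -0.03 sd 0.20
[0.55438628 0.03011179] 10.49029022275022
0 top ch 5 mean -2.58 sd 0.05
1 top ch 1 mean -2.55 sd 0.00
2 top ch 23 mean -0.35 sd 0.15
3 top ch 23 mean -0.03 sd 0.21
4 scene ch 19 mean 0.15 sd 0.27
5 scene ch 8 mean 1.31 sd 0.81
6 scene ch 21 mean 0.47 sd 0.35
7 scene ch 15 mean 0.23 sd 0.15
[0.55607874 0.0207528 ] 10.068731381851102
0 top ch 25 mean 1.13 sd 0.40
1 top ch 25 mean 1.70 sd 0.26
2 top ch 23 mean 1.91 sd 0.38
3 top ch 25 mean 1.43 sd 0.32
[0.54996684 0.02275424] 8.962236832566346
A -0.07 [0.6258 0.2508 0.1706] zax 0.17364817766693036 -0.9848077530122081 [-0.0009, 0.1639, 0.0309, -0.1736, 0.0004, -0.0002]
A 0.024 [0.6127 0.2411 0.0781] zax 0.17364817766693036 -0.9848077530122081 [-0.0009, 0.1474, 0.1235, -0.1736, 0.0004, -0.0002]
B -0.07 [0.56   0.339  0.1706] zax 0.17364817766693036 -0.9848077530122081 [0.1091, 0.1638, 0.0309, -0.1736, 0.0004, -0.0002]
B 0.024 [0.547  0.3293 0.0781] zax 0.17364817766693036 -0.9848077530122081 [0.1091, 0.1474, 0.1234, -0.1736, 0.0004, -0.0002]
```

Request:
step_arm --pt "0 0.03 0 0.04 0 0 0" --pt "0 0.07 0 0.1 0 0 0" --pt "0 0.11 0.01 0.15 0 0 0" --pt "0 0.145 0.02 0.1745 0 0 0" --pt "-0.001 0.164 0.031 0.1745 0 0 0" --pt "-0.001 0.164 0.031 0.1745 0 0 0" --pt "-0.001 0.164 0.031 0.1745 0 0 0" --pt "-0.001 0.164 0.031 0.1745 0 0 0"

```text
time: 24.7
tool_pos: [0.6259, 0.251, 0.1707]
tool_rot: [-0.039, 0.447, 0.89, -0.078]
contact_force: [0.4, 0.1, 0.3]
gripper_width: 0.497
```

Run:
```python
from arc import *
st()
a=np.radians(10);u=np.array([np.sin(a),np.cos(a)])
Rt=Rd(R[2])@Rn.from_rotvec([a,0,0]).as_matrix()
for s in(-.07,.024):
    q=np.array([.0525,.1017])-s*u;p=np.r_[fr(q[0],-.107),q[1]]
    print(s,p,delta(p,0,Rt).round(4).tolist())
r=snap('15')
s=r['scene']
cv2.imwrite('pics/z15.png',cv2.resize(s[200:320,240:340],None,fx=5,fy=5,interpolation=2))
```

```text
t 24.7 pos [0.6259 0.251  0.1707] psi 36.72 zax [-0.1388 -0.1038 -0.9849] F [0.4449 0.0627 0.29  ] w 0.497 q [ 0.295   0.3188  1.4344 -0.059   1.5523 -0.3399]
-0.07 [0.6258 0.2508 0.1706] [-0.0001, -0.0002, 0.0001, 0.0004, 0.0003, 0.0003]
0.024 [0.6127 0.2411 0.0781] [-0.0, -0.0002, 0.0941, 0.0004, 0.0003, 0.0003]
```

View pics/z15.png

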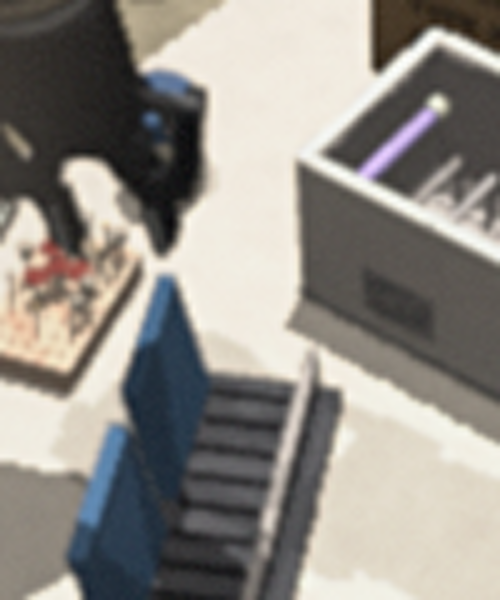

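Request:
step_arm --pt "0 0 0.02 0 0 0 0" --pt "0 0 0.04 0 0 0 0" --pt "0 0 0.055 0 0 0 0" --pt "0 0 0.07 0 0 0 0" --pt "0 0 0.08 0 0 0 0" --pt "0 0 0.09 0 0 0 0" --pt "0 0 0.094 0 0 0 0" --pt "0 0 0.094 0 0 0 0" --pt "0 0 0.094 0 0 0 0"

```text
time: 25.7
tool_pos: [0.6134, 0.2416, 0.0782]
tool_rot: [-0.039, 0.447, 0.891, -0.078]
contact_force: [-0.1, 0.6, -0.5]
gripper_width: 0.499
```

Request:
step_arm --pt "0 0 0 0 0 0 0.4" --pt "0 0 0 0 0 0 0.6" --pt "0 0 0 0 0 0 0.8" --pt "0 0 0 0 0 0 1" --pt "0 0 0 0 0 0 1" --pt "0 0 0 0 0 0 1" --pt "0 0 0 0 0 0 1"

```text
time: 26.4
tool_pos: [0.6133, 0.2415, 0.0782]
tool_rot: [-0.039, 0.447, 0.89, -0.078]
contact_force: [0.4, -0.5, 4.6]
gripper_width: 0.129
```

Run:
```python
from arc import *
st()
r=snap('16')
s=r['scene']
cv2.imwrite('pics/z16.png',cv2.resize(s[200:320,240:340],None,fx=5,fy=5,interpolation=2))
```

```text
t 26.4 pos [0.6133 0.2415 0.0782] psi 36.72 zax [-0.1384 -0.1036 -0.9849] F [ 0.4339 -0.5075  4.6132] w 0.129 q [ 0.2872  0.3728  1.5303 -0.0611  1.4019 -0.3385]
```

View pics/z16.png

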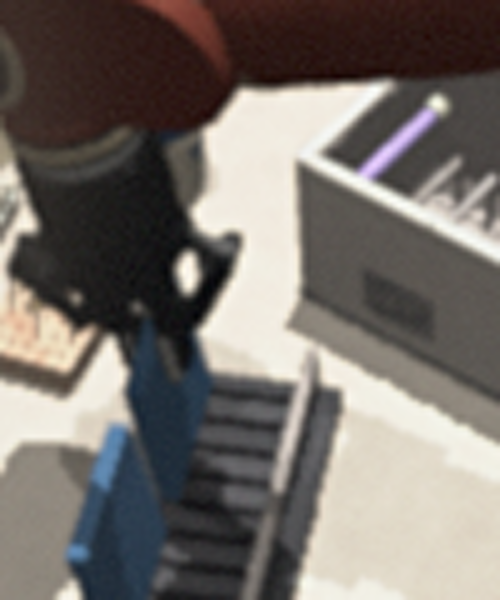

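Request:
step_arm --pt "0 0 -0.005 0 0 0 1" --pt "0 0 -0.01 0 0 0 1" --pt "0 0 -0.02 0 0 0 1" --pt "0 0 -0.035 0 0 0 1" --pt "0 0 -0.05 0 0 0 1" --pt "0 0 -0.07 0 0 0 1" --pt "0 0 -0.09 0 0 0 1" --pt "0 0 -0.11 0 0 0 1" --pt "0 0 -0.13 0 0 0 1" --pt "0 0 -0.15 0 0 0 1" --pt "0 0 -0.155 0 0 0 1" --pt "0 0 -0.155 0 0 0 1" --pt "0 0 -0.155 0 0 0 1"

```text
time: 27.8
tool_pos: [0.6341, 0.2574, 0.2294]
tool_rot: [-0.04, 0.447, 0.89, -0.078]
contact_force: [-0.1, -0.3, -3.6]
gripper_width: 0.132
```

Run:
```python
from arc import *
st()
print(delta([.5547,.0208,.23],10.85))
r=snap('17')
s=r['scene']
cv2.imwrite('pics/z17.png',cv2.resize(s[160:320,240:400],None,fx=4,fy=4,interpolation=2))
```

```text
t 27.8 pos [0.6341 0.2574 0.2294] psi 36.73 zax [-0.1403 -0.1041 -0.9846] F [-0.1267 -0.3329 -3.5857] w 0.132 q [ 0.3001  0.3032  1.3543 -0.0582  1.6497 -0.3407]
[-0.1422 -0.2021  0.0352 -0.1727  0.0392  0.4505]
```

View pics/z17.png

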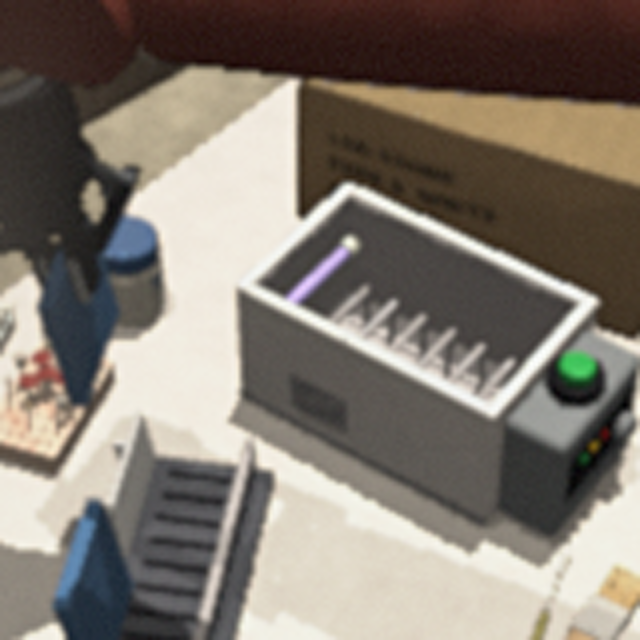

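Run:
```python
from fit import *
im={'scene':cv2.imread('pics/scene_17.png'),'top':cv2.imread('pics/top_17.png')}
for hx,hy in((.11,.07),(.1,.06)):
    E=[('scene','ch',a,b) for a,b in rect(hx,hy,.12)]
    r,k=fit(im,E,{'ch':(.5547,.0208,np.radians(10.5))},Ws=(3,3,2,2));print(r['ch'][:2],np.degrees(r['ch'][2]))
t=im['top'];cv2.imwrite('pics/z17t.png',cv2.resize(t[205:305,265:365],None,fx=6,fy=6,interpolation=2))
```

```text
0 scene ch 25 mean 0.30 sd 0.14
1 scene ch 10 mean 0.30 sd 0.18
2 scene ch 25 mean 0.24 sd 0.08
3 scene ch 25 mean 0.09 sd 0.15
[0.55548093 0.02166563] 10.404310114885002
0 scene ch 25 mean -0.20 sd 0.14
1 scene ch 24 mean -0.28 sd 0.10
2 scene ch 10 mean -0.89 sd 0.42
3 scene ch 24 mean -0.25 sd 0.16
[0.55728787 0.00985879] 10.555454975190285
```

View pics/z17t.png

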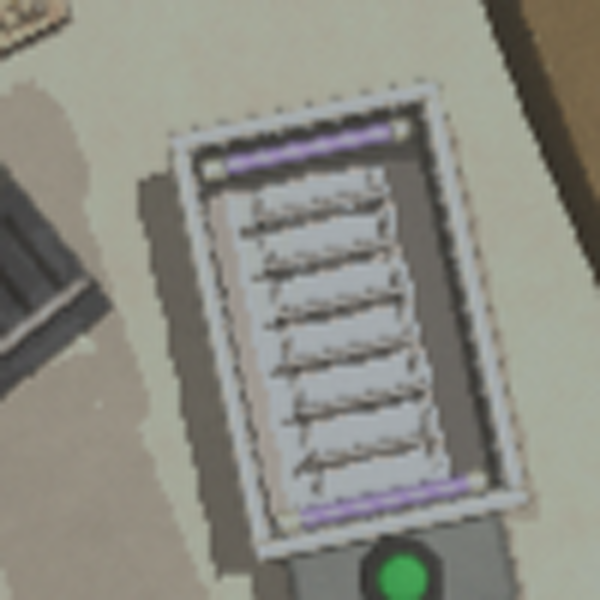

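Run:
```python
from arc import *
ends=[((243,228),(385,203)),((255,275),(392,252)),((270,322),(407,295)),((282,370),(413,345)),((290,418),(430,390)),((303,466),(440,440))]
c=np.array([.5552,.0213]);a=np.radians(10.5)
for e in ends:
    P=back('top',(np.array(e)+.5)/6-.5+[265,205],.060)[:,:2]-c
    print((P@np.array([[np.cos(a),-np.sin(a)],[np.sin(a),np.cos(a)]])*1000).round(1).tolist())
print(delta([*c,.23],10.6))
# tube ends
for p in((215,168),(400,130)):
  for z in(.1,.06):
    P=back('top',(np.array([p])+.5)/6-.5+[265,205],z)[:,:2]-c
    print('tube',z,(P@np.array([[np.cos(a),-np.sin(a)],[np.sin(a),np.cos(a)]])*1000).round(1).tolist())
```

```text
[[61.1, 40.6], [58.2, -34.7]]
[[35.7, 39.6], [32.3, -32.7]]
[[10.0, 37.2], [8.7, -35.6]]
[[-15.8, 36.3], [-17.4, -33.0]]
[[-41.0, 37.5], [-42.2, -36.7]]
[[-66.8, 36.2], [-68.6, -36.2]]
[-0.1422 -0.2012  0.0344 -0.1742  0.0394  0.4548]
tube 0.1 [[90.2, 48.0]]
tube 0.06 [[95.0, 48.3]]
tube 0.1 [[89.3, -48.3]]
tube 0.06 [[94.1, -50.5]]
```

Run:
```python
from arc import *
s=cv2.imread('pics/scene_17.png');cv2.imwrite('pics/z18.png',cv2.resize(s[220:270,310:375],None,fx=12,fy=12,interpolation=2))
```

```text
(no output)
```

View pics/z18.png

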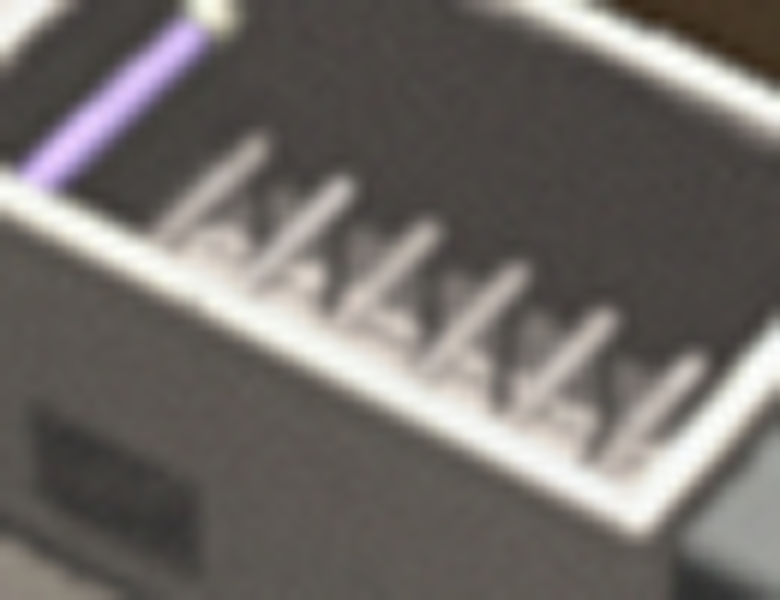

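Run:
```python
from arc import *
c=np.array([.5552,.0213]);a=np.radians(10.5)
e=[(262,140),(347,185),(434,230),(520,270),(610,315),(697,358)]
e2=[(165,235),(255,278),(347,318),(435,360),(527,405),(612,452)]
for q in(e,e2):
  for z in(.06,.056):
    P=back('scene',(np.array(q)+.5)/12-.5+[310,220],z)[:,:2]-c
    print(z,(P@np.array([[np.cos(a),-np.sin(a)],[np.sin(a),np.cos(a)]])*1000).round(1).tolist())
```

```text
0.06 [[67.1, -36.1], [40.5, -35.1], [13.9, -34.4], [-11.1, -35.1], [-37.6, -34.8], [-62.7, -34.8]]
0.056 [[69.4, -39.5], [42.7, -38.5], [16.0, -37.9], [-9.1, -38.5], [-35.7, -38.3], [-60.8, -38.2]]
0.06 [[67.3, 5.9], [40.5, 5.3], [14.3, 3.5], [-11.1, 2.9], [-37.6, 2.6], [-62.6, 3.8]]
0.056 [[69.6, 2.6], [42.8, 2.0], [16.4, 0.2], [-9.1, -0.4], [-35.6, -0.7], [-60.8, 0.5]]
```

Request:
step_arm --pt "-0.01 -0.02 0.003 -0.03 0.007 0.075 1" --pt "-0.035 -0.05 0.008 -0.06 0.013 0.15 1" --pt "-0.06 -0.085 0.014 -0.09 0.02 0.23 1" --pt "-0.085 -0.12 0.02 -0.12 0.026 0.31 1" --pt "-0.11 -0.155 0.027 -0.15 0.033 0.39 1" --pt "-0.13 -0.185 0.032 -0.174 0.0394 0.455 1" --pt "-0.142 -0.201 0.0345 -0.174 0.0394 0.455 1" --pt "-0.142 -0.201 0.0345 -0.174 0.0394 0.455 1" --pt "-0.142 -0.201 0.0345 -0.174 0.0394 0.455 1" --pt "-0.142 -0.201 0.0345 -0.174 0.0394 0.455 1" --pt "-0.142 -0.201 0.0345 -0.174 0.0394 0.455 1"

```text
time: 29.0
tool_pos: [0.5561, 0.0228, 0.2308]
tool_rot: [0.0, 0.638, 0.77, 0.001]
contact_force: [0.1, 1.6, -3.3]
gripper_width: 0.135
```

Run:
```python
from arc import *
st()
print(delta([.5555,.0213,.15],10.6))
r=snap('19')
s=r['scene']
cv2.imwrite('pics/z19.png',cv2.resize(s[140:290,280:430],None,fx=4,fy=4,interpolation=2))
```

```text
t 29.0 pos [0.5561 0.0228 0.2308] psi 10.68 zax [ 0.0018  0.0009 -1.    ] F [ 0.1479  1.589  -3.336 ] w 0.135 q [-0.0933 -0.1062  1.783   0.0011  1.4631 -0.2799]
[-0.0014 -0.0011  0.0808  0.0019 -0.0006  0.0014]
```

View pics/z19.png

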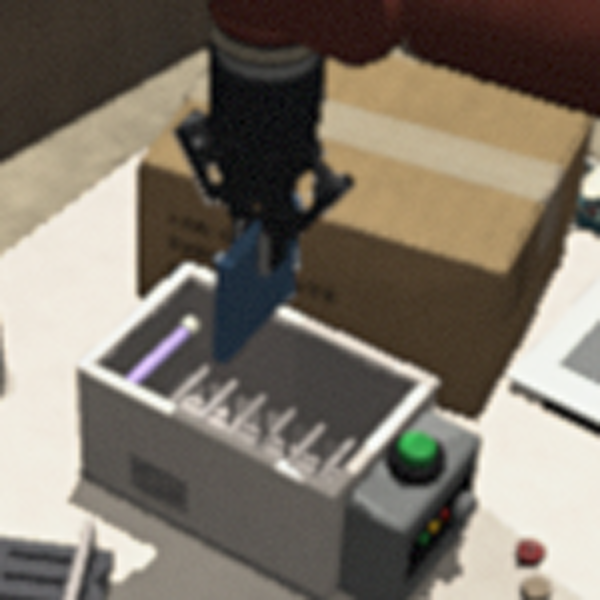

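Request:
step_arm --pt "0 0 0.03 0 0 0 1" --pt "0 0 0.06 0 0 0 1" --pt "0 0 0.08 0 0 0 1" --pt "0 0 0.095 0 0 0 1" --pt "0 0 0.095 0 0 0 1" --pt "0 0 0.095 0 0 0 1" --pt "0 0 0.095 0 0 0 1"

```text
time: 29.8
tool_pos: [0.5575, 0.0218, 0.138]
tool_rot: [0.002, 0.639, 0.769, 0.002]
contact_force: [-0.7, 0.6, -2.1]
gripper_width: 0.13
```

Run:
```python
from arc import *
st()
print(delta([.5555,.0213,.0845],10.6))
r=snap('20')
s=r['scene'];t=r['top']
cv2.imwrite('pics/z20.png',np.hstack([cv2.resize(s[200:280,290:370],None,fx=5,fy=7,interpolation=2),cv2.resize(t[215:295,280:360],None,fx=5,fy=7,interpolation=2)]))
```

```text
t 29.8 pos [0.5575 0.0218 0.138 ] psi 10.60 zax [ 0.0055  0.0004 -1.    ] F [-0.6504  0.5512 -2.0722] w 0.130 q [-0.0947 -0.0256  1.8661  0.0009  1.2956 -0.28  ]
[-0.0001 -0.0023  0.0535  0.0055  0.0007  0.0001]
```

View pics/z20.png

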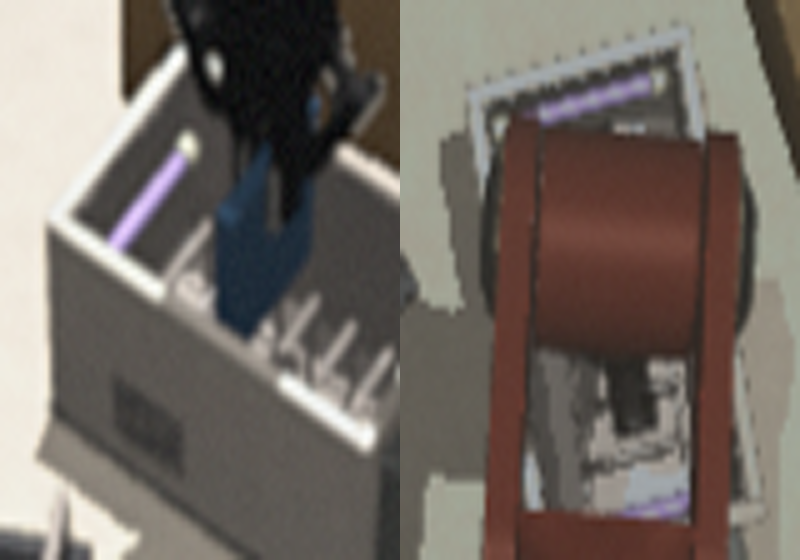

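Request:
step_arm --pt "0 -0.002 0 0.004 0 0 1" --pt "0 -0.002 0.008 0.004 0 0 1" --pt "0 -0.002 0.016 0.004 0 0 1" --pt "0 -0.002 0.024 0.004 0 0 1" --pt "0 -0.002 0.03 0.004 0 0 1" --pt "0 -0.002 0.03 0.004 0 0 1"

```text
time: 30.5
tool_pos: [0.5532, 0.0216, 0.1042]
tool_rot: [-0.002, 0.639, 0.769, -0.001]
contact_force: [-0.3, -0.2, -1.4]
gripper_width: 0.133
```

Request:
step_arm --pt "0 0 0.006 0 0 0 1" --pt "0 0 0.012 0 0 0 1" --pt "0 0 0.018 0 0 0 1" --pt "0 0 0.021 0 0 0 1" --pt "0 0 0.021 0 0 0 1"

```text
time: 31.0
tool_pos: [0.5543, 0.0215, 0.0849]
tool_rot: [-0.001, 0.639, 0.769, -0.001]
contact_force: [-0.1, -0.4, -2.3]
gripper_width: 0.127
```

Run:
```python
from arc import *
st()
```

```text
t 31.0 pos [0.5543 0.0215 0.0849] psi 10.59 zax [-0.0018 -0.     -1.    ] F [-0.0732 -0.3956 -2.3068] w 0.127 q [-0.0953  0.0352  1.9018 -0.0002  1.2063 -0.2801]
```

Request:
step_arm --pt "0 0 0.001 0 0 0 1" --pt "0 0 0.002 0 0 0 1" --pt "0 0 0.002 0 0 0 1" --pt "0 0 0.002 0 0 0 1"

```text
time: 31.4
tool_pos: [0.5547, 0.0215, 0.0842]
tool_rot: [-0.0, 0.639, 0.769, -0.0]
contact_force: [-2.4, 0.2, 4.4]
gripper_width: 0.13
```

Run:
```python
from arc import *
st()
r=snap('21')
s=r['scene'];t=r['top']
cv2.imwrite('pics/z21.png',np.hstack([cv2.resize(s[200:280,290:370],None,fx=5,fy=7,interpolation=2),cv2.resize(t[215:295,280:360],None,fx=5,fy=7,interpolation=2)]))
```

```text
t 31.4 pos [0.5547 0.0215 0.0842] psi 10.60 zax [-0.0008 -0.0002 -1.    ] F [-2.441   0.1827  4.4402] w 0.130 q [-0.0952  0.0365  1.9017 -0.0003  1.2041 -0.2801]
```

View pics/z21.png

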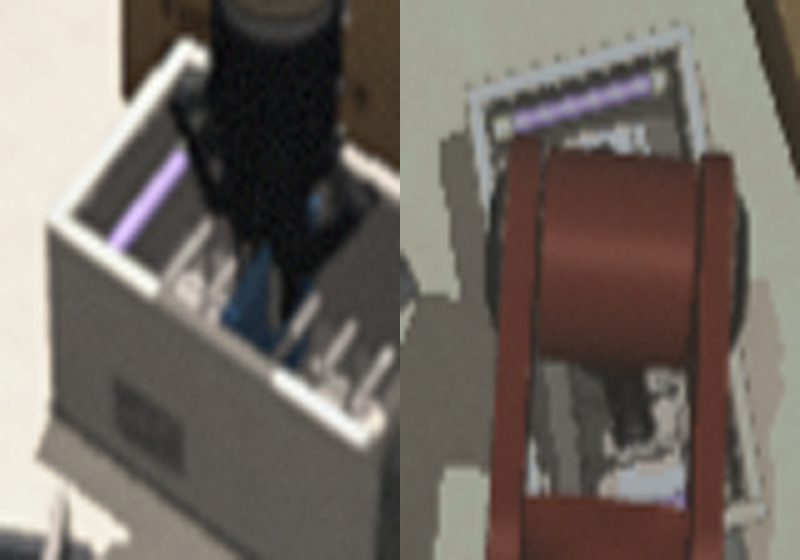

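Request:
step_arm --pt "0 0 0 0 0 0 0.65" --pt "0 0 0 0 0 0 0.5" --pt "0 0 0 0 0 0 0.4" --pt "0 0 0 0 0 0 0.4" --pt "0 0 -0.01 0 0 0 0.4" --pt "0 0 -0.03 0 0 0 0.4" --pt "0 0 -0.07 0 0 0 0.4" --pt "0 0 -0.12 0 0 0 0.4" --pt "0 0 -0.15 0 0 0 0.2" --pt "0 0 -0.15 0 0 0 0" --pt "0 0 -0.15 0 0 0 0"

```text
time: 32.6
tool_pos: [0.555, 0.0214, 0.2346]
tool_rot: [0.001, 0.639, 0.769, 0.0]
contact_force: [-0.4, 0.2, -1.1]
gripper_width: 0.499
```

Run:
```python
from arc import *
st()
a=np.radians(10);u=np.array([np.sin(a),np.cos(a)])
Rt=Rd(R[2])@Rn.from_rotvec([a,0,0]).as_matrix()
for s in(-.1,):
    q=np.array([.0525,.1017])-s*u;p=np.r_[fr(q[0],.003),q[1]]
    print(s,p,delta(p,0,Rt).round(4).tolist())
r=snap('22')
s=r['scene'];t=r['top']
cv2.imwrite('pics/z22.png',np.hstack([cv2.resize(s[200:280,290:370],None,fx=5,fy=5,interpolation=2),cv2.resize(t[215:295,280:360],None,fx=5,fy=5,interpolation=2)]))
```

```text
t 32.6 pos [0.555  0.0214 0.2346] psi 10.59 zax [ 0.0011 -0.0003 -1.    ] F [-0.4182  0.2432 -1.0932] w 0.499 q [-0.0952 -0.1111  1.7811 -0.0002  1.4704 -0.2801]
-0.1 [0.5642 0.3422 0.2002] [0.3136, 0.068, 0.0343, 0.1724, -0.039, -0.4545]
```

View pics/z22.png

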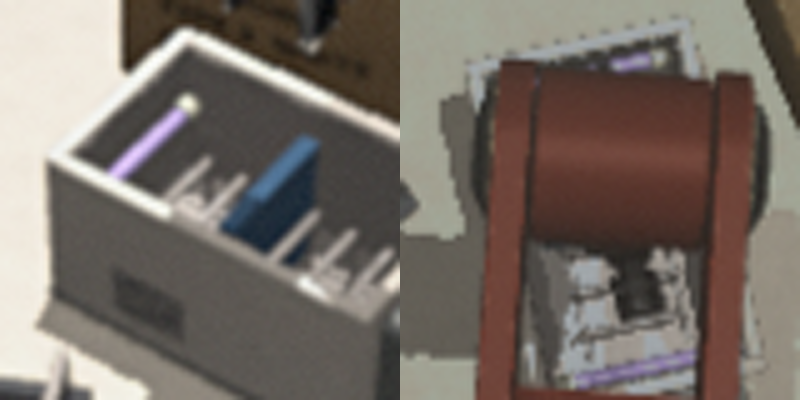

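Request:
step_arm --pt "0.03 0.007 0 0.02 -0.004 -0.05 0" --pt "0.07 0.015 0.005 0.04 -0.009 -0.1 0" --pt "0.115 0.025 0.01 0.06 -0.014 -0.17 0" --pt "0.16 0.035 0.015 0.09 -0.02 -0.24 0" --pt "0.205 0.045 0.02 0.12 -0.027 -0.32 0" --pt "0.25 0.054 0.026 0.15 -0.034 -0.4 0" --pt "0.29 0.063 0.031 0.1725 -0.039 -0.4545 0" --pt "0.3135 0.068 0.0345 0.1725 -0.039 -0.4545 0" --pt "0.3135 0.068 0.0345 0.1725 -0.039 -0.4545 0" --pt "0.3135 0.068 0.0345 0.1725 -0.039 -0.4545 0" --pt "0.3135 0.068 0.0345 0.1725 -0.039 -0.4545 0" --pt "0.3135 0.068 0.0345 0.1725 -0.039 -0.4545 0"

```text
time: 33.9
tool_pos: [0.5638, 0.3409, 0.1985]
tool_rot: [-0.04, 0.447, 0.89, -0.079]
contact_force: [0.8, -0.5, 0.9]
gripper_width: 0.497
```

Run:
```python
from arc import *
st()
a=np.radians(10);u=np.array([np.sin(a),np.cos(a)])
Rt=Rd(R[2])@Rn.from_rotvec([a,0,0]).as_matrix()
for s in(-.1,.024):
    q=np.array([.0525,.1017])-s*u;p=np.r_[fr(q[0],.003),q[1]]
    print(s,p,delta(p,0,Rt).round(4).tolist())
r=snap('23')
s=r['scene'];t=r['top']
cv2.imwrite('pics/z23.png',np.hstack([cv2.resize(s[220:340,220:320],None,fx=4,fy=4,interpolation=2),cv2.resize(t[200:320,180:280],None,fx=4,fy=4,interpolation=2)]))
```

```text
t 33.9 pos [0.5638 0.3409 0.1985] psi 36.63 zax [-0.1423 -0.1037 -0.9844] F [ 0.8175 -0.4806  0.8671] w 0.497 q [ 0.4444  0.2684  1.4483 -0.0325  1.5989 -0.1928]
-0.1 [0.5642 0.3422 0.2002] [0.0008, 0.0008, -0.0018, -0.0024, -0.0019, -0.0013]
0.024 [0.547  0.3293 0.0781] [0.0005, 0.0011, 0.1222, -0.0024, -0.0019, -0.0013]
```

View pics/z23.png

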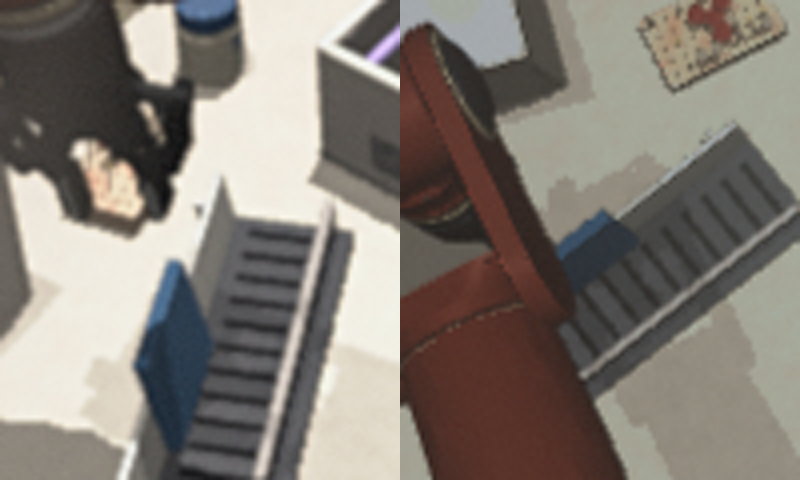

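Run:
```python
from arc import *
K=lambda n:np.array([[f(n),0,C[n]['cx']],[0,f(n),C[n]['cy']],[0,0,1]])@np.c_[C[n]['R'],C[n]['t']]
for a,b in zip([(147,163),(195,151),(212,217),(165,228)],[(187,291),(126,262),(165,230),(222,260)]):
  for bb in [(187,291),(126,262),(165,230),(222,260)]:
    X=cv2.triangulatePoints(K('top'),K('scene'),np.float64(a),np.float64(bb));X=(X[:3]/X[3]).ravel();e=np.abs(proj('top',X)-a).max()
    if e<4: print(a,bb,X,e)
s=cv2.imread('pics/scene_23.png');cv2.imwrite('pics/z24.png',s[150:400,60:360])
```

```text
(147, 163) (126, 262) [0.849  0.5329 0.1547] 1.1912059622959816
(195, 151) (165, 230) [0.8851 0.3931 0.1499] 0.1129324580076343
(212, 217) (222, 260) [0.6843 0.3455 0.1482] 0.09269895430000474
(165, 228) (187, 291) [0.6499 0.477  0.1648] 1.214023879757434
```

View pics/z24.png

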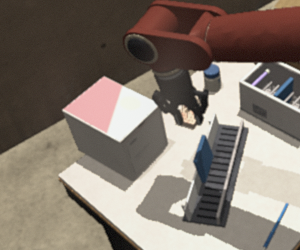

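Request:
step_arm --pt "0 0 0.03 0 0 0 0" --pt "0 0 0.06 0 0 0 0" --pt "0 0 0.08 0 0 0 0" --pt "0 0 0.095 0 0 0 0" --pt "0 0 0.108 0 0 0 0" --pt "0 0 0.118 0 0 0 0" --pt "0 0 0.124 0 0 0 0" --pt "0 0 0.124 0 0 0 0" --pt "0 0 0.124 0 0 0 0"

```text
time: 34.9
tool_pos: [0.5466, 0.3296, 0.0773]
tool_rot: [-0.04, 0.447, 0.89, -0.078]
contact_force: [-0.1, 0.3, -0.0]
gripper_width: 0.5
```

Request:
step_arm --pt "0 0 0 0 0 0 0.4" --pt "0 0 0 0 0 0 0.6" --pt "0 0 0 0 0 0 0.8" --pt "0 0 0 0 0 0 1" --pt "0 0 0 0 0 0 1" --pt "0 0 0 0 0 0 1" --pt "0 0 0 0 0 0 1"

```text
time: 35.6
tool_pos: [0.5465, 0.3295, 0.0772]
tool_rot: [-0.04, 0.447, 0.89, -0.078]
contact_force: [-1.5, -0.9, 5.8]
gripper_width: 0.132
```

Run:
```python
from arc import *
st()
r=snap('25')
s=r['scene'];t=r['top']
cv2.imwrite('pics/z25.png',np.hstack([cv2.resize(s[220:340,220:320],None,fx=4,fy=4,interpolation=2)]))
cv2.imwrite('pics/z25b.png',cv2.resize(t[255:355,370:495],None,fx=4,fy=4,interpolation=2))
```

```text
t 35.6 pos [0.5465 0.3295 0.0772] psi 36.71 zax [-0.1411 -0.1032 -0.9846] F [-1.4912 -0.9042  5.791 ] w 0.132 q [ 0.4402  0.3339  1.5818 -0.0338  1.3985 -0.1917]
```

View pics/z25.png

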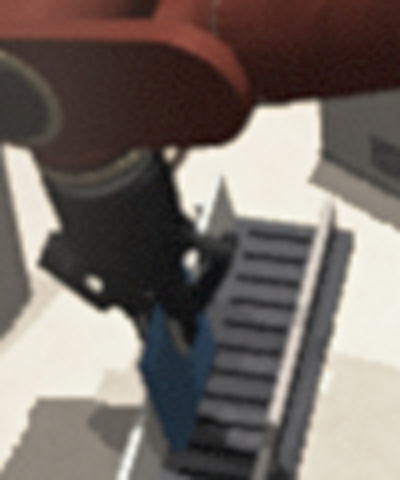

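View pics/z25b.png

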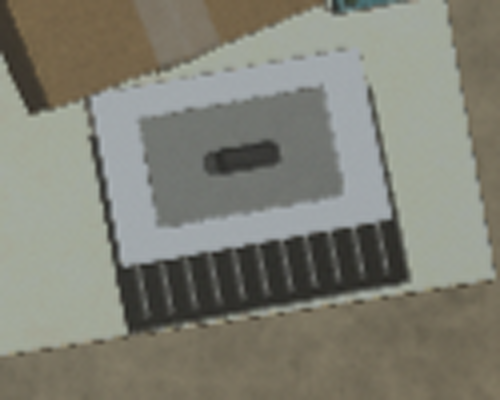

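Request:
step_arm --pt "0 0 -0.005 0 0 0 1" --pt "0 0 -0.01 0 0 0 1" --pt "0 0 -0.02 0 0 0 1" --pt "0 0 -0.035 0 0 0 1" --pt "0 0 -0.05 0 0 0 1" --pt "0 0 -0.07 0 0 0 1" --pt "0 0 -0.09 0 0 0 1" --pt "0 0 -0.11 0 0 0 1" --pt "0 0 -0.13 0 0 0 1" --pt "0 0 -0.15 0 0 0 1" --pt "0 0 -0.155 0 0 0 1" --pt "0 0 -0.155 0 0 0 1" --pt "0 0 -0.155 0 0 0 1" --pt "0 0 -0.155 0 0 0 1"

```text
time: 37.1
tool_pos: [0.5673, 0.345, 0.2274]
tool_rot: [-0.041, 0.447, 0.89, -0.079]
contact_force: [0.2, 0.5, -2.6]
gripper_width: 0.126
```

Run:
```python
from arc import *
st()
K=lambda n:np.array([[f(n),0,C[n]['cx']],[0,f(n),C[n]['cy']],[0,0,1]])@np.c_[C[n]['R'],C[n]['t']]
X=cv2.triangulatePoints(K('top'),K('scene'),np.float64((331.3,226.3)),np.float64((327.1,220.5)));print('tube end',(X[:3]/X[3]).ravel())
c=np.array([.5553,.0215]);a=np.radians(10.6)
s3=c+.0525*np.array([np.cos(a),np.sin(a)]);s1=c-.0515*np.array([np.cos(a),np.sin(a)])
print('slot3',s3,delta([*s3,.235],10.6),'slot1',s1,delta([*s1,.235],10.6))
r=snap('26')
s=r['scene'];t=r['top']
cv2.imwrite('pics/z26.png',np.hstack([cv2.resize(s[200:290,290:380],None,fx=4.4,fy=4.4,interpolation=2),cv2.resize(t[210:300,275:365],None,fx=4.4,fy=4.4,interpolation=2)]))
```

```text
t 37.1 pos [0.5673 0.345  0.2274] psi 36.72 zax [-0.1443 -0.1047 -0.984 ] F [ 0.2452  0.4861 -2.5939] w 0.126 q [ 0.4475  0.263   1.4062 -0.0321  1.6488 -0.1928]
tube end [ 0.6544 -0.0104  0.0809]
slot3 [0.6069 0.0312] [-0.2752 -0.1548  0.0197 -0.1767  0.0386  0.4544] slot1 [0.5047 0.012 ] [-0.2295 -0.2467  0.0365 -0.1767  0.0386  0.4544]
```

View pics/z26.png

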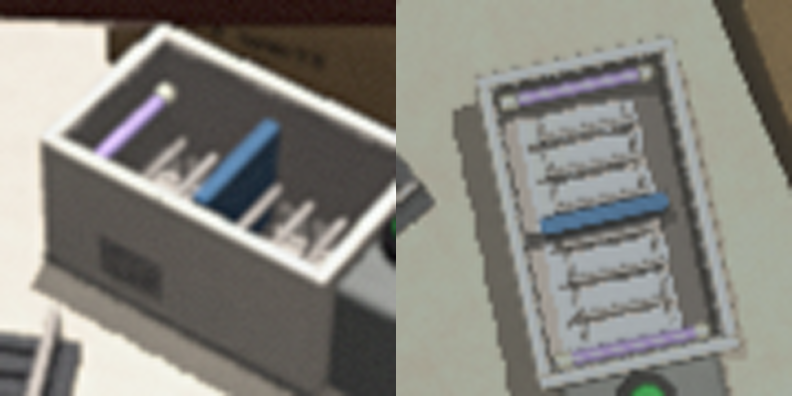

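Request:
step_arm --pt "-0.02 -0.011 0.002 -0.03 0.007 0.07 1" --pt "-0.055 -0.031 0.004 -0.06 0.013 0.14 1" --pt "-0.095 -0.054 0.007 -0.09 0.02 0.21 1" --pt "-0.135 -0.076 0.01 -0.11 0.024 0.28 1" --pt "-0.175 -0.099 0.013 -0.14 0.03 0.35 1" --pt "-0.215 -0.121 0.016 -0.16 0.035 0.42 1" --pt "-0.25 -0.141 0.018 -0.175 0.039 0.4545 1" --pt "-0.275 -0.155 0.02 -0.175 0.039 0.4545 1" --pt "-0.275 -0.155 0.02 -0.175 0.039 0.4545 1" --pt "-0.275 -0.155 0.02 -0.175 0.039 0.4545 1" --pt "-0.275 -0.155 0.02 -0.175 0.039 0.4545 1" --pt "-0.275 -0.155 0.02 -0.175 0.039 0.4545 1"

```text
time: 38.4
tool_pos: [0.607, 0.0327, 0.2358]
tool_rot: [-0.0, 0.638, 0.77, 0.0]
contact_force: [0.7, 0.2, -1.8]
gripper_width: 0.126
```

Run:
```python
from arc import *
st()
print(delta([.6069,.0312,.14],10.6))
```

```text
t 38.4 pos [0.607  0.0327 0.2358] psi 10.69 zax [ 0.0001  0.0012 -1.    ] F [ 0.6766  0.1701 -1.7722] w 0.126 q [-0.0691  0.0146  1.6577  0.0012  1.4692 -0.2557]
[-0.0016 -0.0004  0.0958  0.0004 -0.0011  0.0015]
```

Request:
step_arm --pt "-0.001 0 0.03 0 0 0 1" --pt "-0.001 0 0.06 0 0 0 1" --pt "-0.001 0 0.08 0 0 0 1" --pt "-0.001 0 0.096 0 0 0 1" --pt "-0.001 0 0.096 0 0 0 1" --pt "-0.001 0 0.096 0 0 0 1" --pt "-0.001 0 0.096 0 0 0 1"

```text
time: 39.1
tool_pos: [0.6087, 0.0308, 0.1421]
tool_rot: [0.001, 0.639, 0.769, 0.002]
contact_force: [1.0, 0.8, -1.4]
gripper_width: 0.129
```

Run:
```python
from arc import *
st()
print(delta([.6069,.0312,.085],10.6))
r=snap('27')
s=r['scene'];t=r['top']
cv2.imwrite('pics/z27.png',np.hstack([cv2.resize(s[200:280,290:370],None,fx=5,fy=7,interpolation=2),cv2.resize(t[215:295,280:360],None,fx=5,fy=7,interpolation=2)]))
```

```text
t 39.1 pos [0.6087 0.0308 0.1421] psi 10.61 zax [ 0.0039  0.0007 -1.    ] F [ 0.9544  0.8035 -1.4091] w 0.129 q [-0.0719  0.0915  1.7388  0.001   1.3074 -0.2574]
[ 0.0007 -0.002   0.0571  0.004   0.      0.0002]
```

View pics/z27.png

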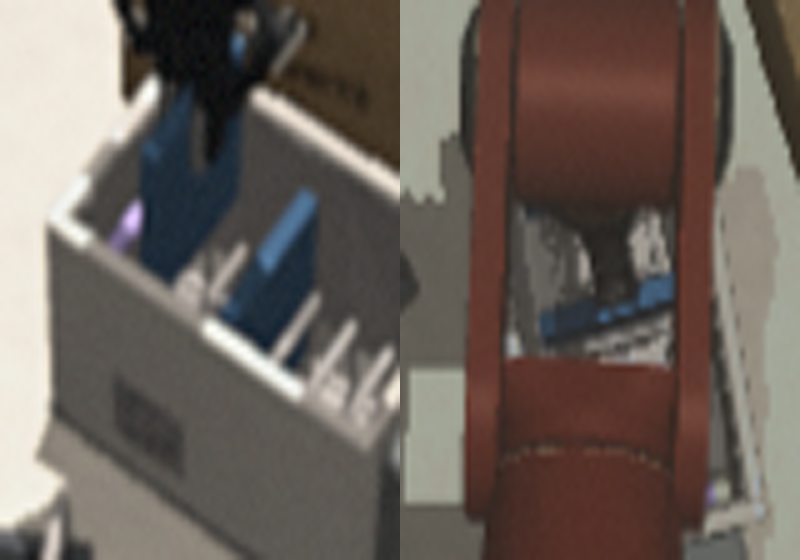

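Request:
step_arm --pt "0 0 0 0 0 0 1" --pt "0 0 0 0 0 0 1" --pt "0 0 0 0 0 0 1" --pt "0 0 0 0 0 0 1"

```text
time: 39.6
tool_pos: [0.6075, 0.0306, 0.1402]
tool_rot: [0.0, 0.639, 0.769, 0.001]
contact_force: [-0.3, -0.2, -2.7]
gripper_width: 0.134
```

Run:
```python
from arc import *
st()
print(delta([.6069,.0312,.085],10.6))
```

```text
t 39.6 pos [0.6075 0.0306 0.1402] psi 10.59 zax [ 0.0008  0.001  -1.    ] F [-0.2665 -0.2216 -2.6729] w 0.134 q [-0.0724  0.0925  1.7411  0.0011  1.3072 -0.2575]
[ 0.0006 -0.0006  0.0552  0.001  -0.0008 -0.0002]
```

Request:
step_arm --pt "0.0005 -0.0005 0.008 0 0 0 1" --pt "0.0005 -0.0005 0.016 0 0 0 1" --pt "0.0005 -0.0005 0.024 0 0 0 1" --pt "0.0005 -0.0005 0.032 0 0 0 1" --pt "0.0005 -0.0005 0.039 0 0 0 1" --pt "0.0005 -0.0005 0.044 0 0 0 1" --pt "0.0005 -0.0005 0.048 0 0 0 1" --pt "0.0005 -0.0005 0.048 0 0 0 1"

```text
time: 40.4
tool_pos: [0.6066, 0.0311, 0.0914]
tool_rot: [-0.0, 0.639, 0.769, 0.0]
contact_force: [-0.8, 0.1, -1.8]
gripper_width: 0.134
```

Request:
step_arm --pt "0 0 0.003 0 0 0 1" --pt "0 0 0.006 0 0 0 1" --pt "0 0 0.008 0 0 0 1" --pt "0 0 0.009 0 0 0 1" --pt "0 0 0.009 0 0 0 1"

```text
time: 40.9
tool_pos: [0.6071, 0.0311, 0.0833]
tool_rot: [0.0, 0.639, 0.769, 0.001]
contact_force: [-0.7, -0.7, -1.1]
gripper_width: 0.13
```

Run:
```python
from arc import *
st()
```

```text
t 40.9 pos [0.6071 0.0311 0.0833] psi 10.59 zax [ 0.001   0.0009 -1.    ] F [-0.749  -0.7447 -1.1487] w 0.130 q [-0.0716  0.1553  1.7755  0.001   1.2098 -0.2569]
```

Nearly on the floor; a hair lower, release, and rise.

Request:
step_arm --pt "0 0 0.001 0 0 0 1" --pt "0 0 0.001 0 0 0 1" --pt "0 0 0.001 0 0 0 0.65" --pt "0 0 0.001 0 0 0 0.5" --pt "0 0 0.001 0 0 0 0.45" --pt "0 0 0.001 0 0 0 0.45" --pt "0 0 -0.01 0 0 0 0.45" --pt "0 0 -0.03 0 0 0 0.45" --pt "0 0 -0.07 0 0 0 0.45" --pt "0 0 -0.12 0 0 0 0.45" --pt "0 0 -0.17 0 0 0 0.2" --pt "0 0 -0.21 0 0 0 0" --pt "0 0 -0.22 0 0 0 0" --pt "0 0 -0.22 0 0 0 0"

```text
time: 42.3
tool_pos: [0.6079, 0.0309, 0.3069]
tool_rot: [0.002, 0.639, 0.769, 0.002]
contact_force: [0.2, -0.4, -0.7]
gripper_width: 0.502
```

Run:
```python
from arc import *
st()
print(delta([.40,-.32,.30],8.5))
r=snap('28')
s=r['scene'];t=r['top']
cv2.imwrite('pics/z28.png',cv2.resize(s[200:280,290:390],None,fx=6,fy=6,interpolation=2))
```

```text
t 42.3 pos [0.6079 0.0309 0.3069] psi 10.60 zax [ 0.0069  0.0005 -1.    ] F [ 0.2378 -0.4002 -0.6962] w 0.502 q [-0.0719 -0.0214  1.5761  0.001   1.5801 -0.2568]
[-0.3067 -0.2689  0.0053  0.0068  0.0007  0.0366]
```

View pics/z28.png

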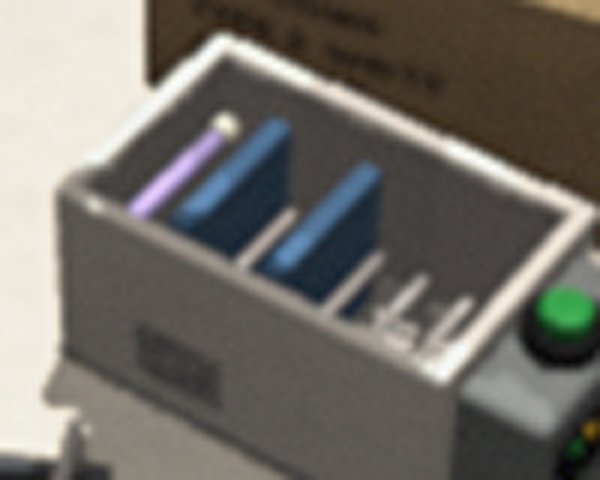

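Run:
```python
from fit import *
im={'top':cv2.imread('pics/top_28.png'),'scene':cv2.imread('pics/scene_28.png')}
t=im['top'];cv2.imwrite('pics/z29.png',cv2.resize(t[255:355,370:495],None,fx=6,fy=6,interpolation=2))
s=im['scene'];cv2.imwrite('pics/z29s.png',cv2.resize(s[170:300,390:520],None,fx=4,fy=4,interpolation=2))
E=[('top','lid',a,b) for a,b in rect(.11,.07,.014)]
r,k=fit(im,E,{'lid':(.42,-.325,np.radians(98))},Ws=(8,6,4,3,3,3));print(r['lid'][:2],np.degrees(r['lid'][2]))
```

```text
0 top lid 14 mean -0.42 sd 0.36
1 top lid 23 mean -0.49 sd 0.16
2 top lid 25 mean -0.20 sd 0.27
3 top lid 23 mean -0.49 sd 0.18
[ 0.43620069 -0.31942303] 97.71422777606054
```

View pics/z29.png

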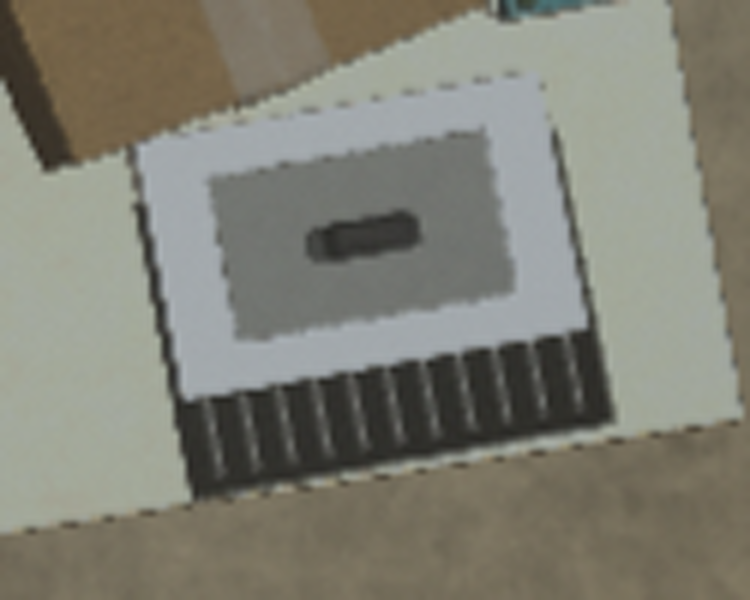

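View pics/z29s.png

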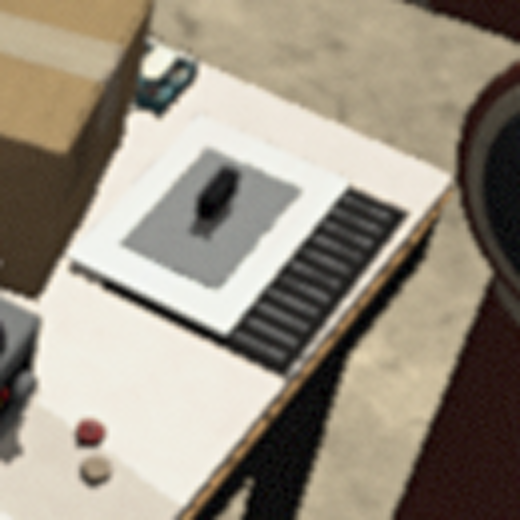

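Run:
```python
from fit import *
im={'top':cv2.imread('pics/top_28.png'),'scene':cv2.imread('pics/scene_28.png')}
np.set_printoptions(precision=4,suppress=True)
# grey inset rectangle of lid: fit size at initial (lid on chamber) then now
x0={'lid':(.4362,-.3194,np.radians(97.7))}
E=[('top','lid',a,b) for a,b in rect(.11,.07,.014)]+[('scene','lid',a,b) for a,b in rect(.11,.07,.014)]
r,k=fit(im,E,x0,Ws=(4,3,3,3));print(r['lid'][:2],np.degrees(r['lid'][2]))
E=[('scene','lid',a,b) for a,b in rect(.11,.07,.014)]
r,k=fit(im,E,x0,Ws=(4,3,3,3));print('scene',r['lid'][:2],np.degrees(r['lid'][2]))
# knob blob
for n,roi,z in(('top',(283,303,418,445),.045),('scene',(208,226,437,452),.04)):
    g=im[n].max(2)[roi[0]:roi[1],roi[2]:roi[3]];m=g<70
    ys,xs=np.nonzero(m);print(n,m.sum(),xs.mean()+roi[2],ys.mean()+roi[0],back(n,[(xs.mean()+roi[2],ys.mean()+roi[0])],z))
    print(g.min(),g.max())
```

```text
0 top lid 15 mean -0.43 sd 0.37
1 top lid 22 mean -0.84 sd 0.13
2 top lid 25 mean -0.19 sd 0.23
3 top lid 23 mean -0.14 sd 0.16
4 scene lid 5 mean -0.36 sd 0.11
5 scene lid 23 mean 0.35 sd 0.08
6 scene lid 25 mean -0.07 sd 0.13
7 scene lid 11 mean -0.32 sd 0.21
[ 0.4361 -0.3184] 97.9497981338729
0 scene lid 4 mean -0.44 sd 0.12
1 scene lid 17 mean -0.02 sd 0.12
2 scene lid 25 mean -0.05 sd 0.10
3 scene lid 12 mean -0.04 sd 0.17
scene [ 0.4359 -0.3169] 98.10534512295953
top 94 430.5531914893617 293.8085106382979 [[ 0.4365 -0.3155  0.045 ]]
45 119
scene 89 443.5730337078652 219.03370786516854 [[ 0.4347 -0.3129  0.04  ]]
4 243
```

Run:
```python
from fit import *
np.set_printoptions(precision=4,suppress=True)
for tag,x0 in(('8',(.394,-.3277,np.radians(98.5))),('12',(.394,-.3277,np.radians(98.5))),('14',(.394,-.3277,np.radians(98.5))),('22',(.4361,-.3185,np.radians(97.9))),('28',(.4361,-.3185,np.radians(97.9)))):
  im={n:cv2.imread(f'pics/{n}_{tag}.png') for n in('top','scene')}
  for cams in(('top',),):
    E=[(n,'lid',a,b) for n in cams for a,b in rect(.11,.07,.014)]
    r,k=fit(im,E,{'lid':x0},Ws=(4,3,3,3),verbose=0);print(tag,cams,r['lid'][:2],np.degrees(r['lid'][2]))
```

```text
8 ('top',) [ 0.3939 -0.3263] 98.42757975370418
12 ('top',) [ 0.3939 -0.3262] 98.40651713264137
14 ('top',) [ 0.3939 -0.3262] 98.42468192470723
22 ('top',) [ 0.4362 -0.3194] 97.72570759112259
28 ('top',) [ 0.4362 -0.3194] 97.71556545955788
```

```bash
python3 mv.py .4362 -.3209 .30 7.8
```

```text
t 42.4 pos [0.6062 0.031  0.3017] psi 10.59 zax [-0.0013  0.0011 -1.    ] F [ 0.6025 -0.8272 -0.5052] w 0.500 q [-0.072  -0.0183  1.5817  0.001   1.5797 -0.2568]
[-0.3146, -0.2318, 0.0015, -0.0012, -0.0013, 0.0488]
```

Request:
step_arm --pt "-0.03 -0.022 0 0 0 0.02 0" --pt "-0.065 -0.048 0 0 0 0.04 0" --pt "-0.105 -0.077 0 0 0 0.049 0" --pt "-0.145 -0.107 0 0 0 0.049 0" --pt "-0.185 -0.136 0 0 0 0.049 -0.2" --pt "-0.225 -0.166 0 0 0 0.049 -0.2" --pt "-0.26 -0.192 0 0 0 0.049 -0.2" --pt "-0.29 -0.214 0 0 0 0.049 -0.2" --pt "-0.308 -0.227 0 0 0 0.049 -0.2" --pt "-0.3145 -0.232 0 0 0 0.049 -0.2" --pt "-0.3145 -0.232 0 0 0 0.049 -0.2" --pt "-0.3145 -0.232 0 0 0 0.049 -0.2" --pt "-0.3145 -0.232 0 0 0 0.049 -0.2" --pt "-0.3145 -0.232 0 0 0 0.049 -0.2" --pt "-0.3145 -0.232 0 0 0 0.049 -0.2"

```text
time: 43.9
tool_pos: [0.437, -0.3202, 0.3029]
tool_rot: [0.0, 0.657, 0.754, 0.001]
contact_force: [-0.7, 1.1, 0.9]
gripper_width: 0.602
```

```bash
python3 mv.py .4362 -.3209 .031 7.8; python3 -c "
from h import *
r=snap('30');t=r['top']
cv2.imwrite('pics/z30.png',np.hstack([cv2.resize(t[205:305,270:370],None,fx=4,fy=4,interpolation=2)]))"
```

```text
t 43.9 pos [ 0.437  -0.3202  0.3029] psi 7.86 zax [ 0.001   0.0008 -1.    ] F [-0.7473  1.0641  0.8712] w 0.602 q [-0.7703 -0.1771  1.7277  0.0013  1.5908 -0.9076]
[-0.0008, -0.0012, 0.2719, 0.0011, -0.0006, 0.0011]
```

View pics/z30.png

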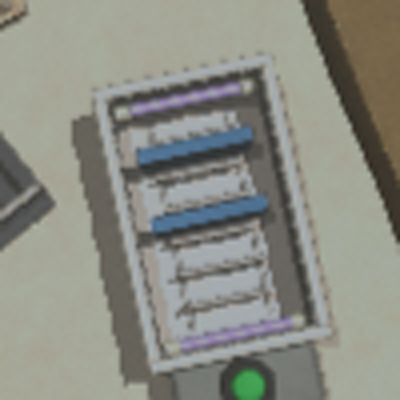

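Request:
step_arm --pt "0 0 0.04 0 0 0 -0.2" --pt "0 0 0.09 0 0 0 -0.2" --pt "0 0 0.14 0 0 0 -0.2" --pt "0 0 0.18 0 0 0 -0.2" --pt "0 0 0.215 0 0 0 -0.2" --pt "0 0 0.235 0 0 0 -0.2" --pt "0 0 0.245 0 0 0 -0.2" --pt "0 0 0.245 0 0 0 -0.2" --pt "0 0 0.245 0 0 0 -0.2" --pt "0 0 0.245 0 0 0 -0.2"

```text
time: 45.0
tool_pos: [0.4379, -0.3217, 0.0597]
tool_rot: [0.002, 0.657, 0.754, 0.001]
contact_force: [-0.1, 0.5, 0.7]
gripper_width: 0.602
```

```bash
python3 mv.py .4362 -.3209 .031 7.8; python3 -c "
from h import *
r=snap('31');t=r['top'];s=r['scene']
cv2.imwrite('pics/z31.png',np.hstack([cv2.resize(t[255:355,390:490],None,fx=4,fy=4,interpolation=2),cv2.resize(s[150:250,400:500],None,fx=4,fy=4,interpolation=2)]))
c=np.array([.5553,.0215]);a=np.radians(10.6)
t=cv2.imread('pics/top_30.png')
for p in((210,213),(195,146)):
    P=back('top',(np.array([p])+.5)/4-.5+[270,205],.108)[0,:2]-c;print(P@[np.cos(a),np.sin(a)],P@[-np.sin(a),np.cos(a)])
"
```

```text
t 45.0 pos [ 0.4379 -0.3217  0.0597] psi 7.79 zax [ 0.0033 -0.0015 -1.    ] F [-0.1403  0.501   0.7091] w 0.602 q [-0.7711  0.0406  1.9439  0.0013  1.1537 -0.9077]
[0.001, -0.0017, 0.0287, 0.0031, 0.002, -0.0001]
-0.0002453396885352317 -0.00040800346150167405
0.05198621778547278 -0.00019485548069471956
```

View pics/z31.png

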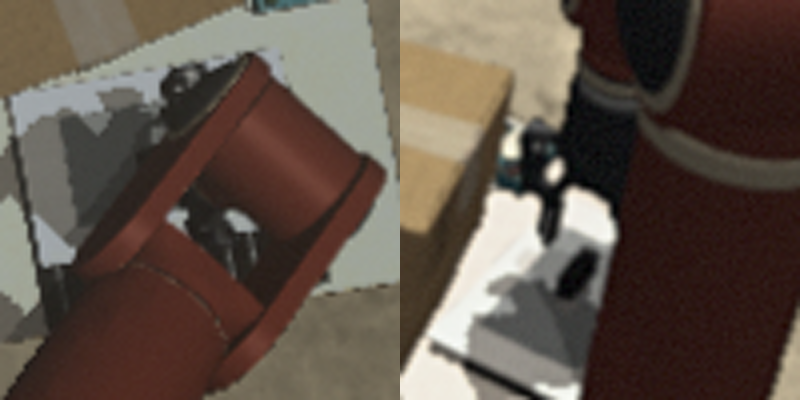

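Request:
step_arm --pt "0 -0.001 0.01 0 0 0 -0.2" --pt "0 -0.001 0.02 0 0 0 -0.2" --pt "0 -0.001 0.027 0 0 0 -0.2" --pt "0 -0.001 0.027 0 0 0 -0.2" --pt "0 -0.001 0.027 0 0 0 -0.2" --pt "0 -0.001 0.027 0 0 0 -0.2"

```text
time: 45.7
tool_pos: [0.436, -0.321, 0.0309]
tool_rot: [0.0, 0.657, 0.753, 0.001]
contact_force: [-0.0, 0.3, 0.0]
gripper_width: 0.603
```

```bash
python3 mv.py .4362 -.3209 .0305 7.8
```

```text
t 45.7 pos [ 0.436  -0.321   0.0309] psi 7.78 zax [ 0.0011  0.0006 -1.    ] F [-0.0323  0.256   0.0497] w 0.603 q [-0.7727  0.0822  1.9566  0.0014  1.1024 -0.9092]
[0.0, 0.0002, 0.0004, 0.0012, -0.0005, -0.0003]
```

Request:
step_arm --pt "0 0 0 0 0 0 0.2" --pt "0 0 0 0 0 0 0.5" --pt "0 0 0 0 0 0 0.7" --pt "0 0 0 0 0 0 1" --pt "0 0 0 0 0 0 1" --pt "0 0 0 0 0 0 1" --pt "0 0 0 0 0 0 1" --pt "0 0 0 0 0 0 1"

```text
time: 46.5
tool_pos: [0.4362, -0.3211, 0.0313]
tool_rot: [0.0, 0.657, 0.754, 0.001]
contact_force: [-0.4, 0.6, 3.9]
gripper_width: 0.199
```

```bash
python3 mv.py
```

```text
t 46.5 pos [ 0.4362 -0.3211  0.0313] psi 7.79 zax [ 0.0015  0.0003 -1.    ] F [-0.3871  0.6241  3.9161] w 0.199 q [-0.7726  0.0817  1.9564  0.0014  1.1026 -0.9092]
```

Request:
step_arm --pt "0 0 -0.004 0 0 0 1" --pt "0 -0.002 -0.01 0 0 0 1" --pt "0 -0.005 -0.02 0 0 0 1" --pt "0 -0.01 -0.035 0 0 0 1" --pt "0 -0.02 -0.06 0 0 0 1" --pt "0 -0.03 -0.09 0 0 0 1" --pt "0 -0.03 -0.13 0 0 0 1" --pt "0 -0.03 -0.17 0 0 0 1" --pt "0 -0.03 -0.21 0 0 0 1" --pt "0 -0.03 -0.25 0 0 0 1" --pt "0 -0.03 -0.28 0 0 0 1" --pt "0 -0.03 -0.29 0 0 0 1" --pt "0 -0.03 -0.29 0 0 0 1" --pt "0 -0.03 -0.29 0 0 0 1" --pt "0 -0.03 -0.29 0 0 0 1"

```text
time: 48.0
tool_pos: [0.4051, -0.3243, 0.3175]
tool_rot: [-0.003, 0.658, 0.753, 0.001]
contact_force: [0.1, -0.6, -4.6]
gripper_width: 0.204
```

```bash
python3 mv.py .5554 .0212 .30 -79.13; python3 -c "
from h import *
r=snap('32');t=r['top'];s=r['scene']
cv2.imwrite('pics/z32.png',np.hstack([cv2.resize(t[235:355,370:490],None,fx=3.3,fy=3.3,interpolation=2),cv2.resize(s[100:220,400:520],None,fx=3.3,fy=3.3,interpolation=2)]))"
```

```text
t 48.0 pos [ 0.4051 -0.3243  0.3175] psi 7.78 zax [-0.0027  0.0046 -1.    ] F [ 0.1161 -0.5997 -4.5918] w 0.204 q [-0.8193 -0.2346  1.7531  0.0012  1.6282 -0.955 ]
[0.3219, 0.1958, 0.0187, -0.0053, -0.0024, 1.5169]
```

View pics/z32.png

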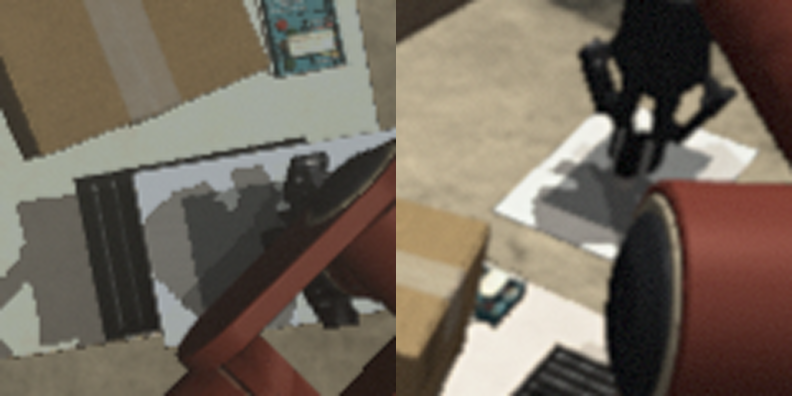

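Lid held level. Carry it over the chamber with the 87° turn.

Request:
step_arm --pt "0.012 0.007 0 0 0 0.06 1" --pt "0.035 0.021 0 0 0 0.17 1" --pt "0.06 0.037 0 0 0 0.28 1" --pt "0.087 0.053 0 0 0 0.4 1" --pt "0.113 0.069 0 0 0 0.52 1" --pt "0.14 0.085 0 0 0 0.64 1" --pt "0.166 0.101 0 0 0 0.76 1" --pt "0.193 0.117 0 0 0 0.88 1" --pt "0.22 0.133 0 0 0 1 1" --pt "0.246 0.149 0 0 0 1.12 1" --pt "0.272 0.165 0 0 0 1.24 1" --pt "0.298 0.181 0 0 0 1.36 1" --pt "0.315 0.191 0 0 0 1.46 1" --pt "0.322 0.196 0 0 0 1.517 1" --pt "0.322 0.196 0 0 0 1.517 1" --pt "0.322 0.196 0 0 0 1.517 1" --pt "0.322 0.196 0 0 0 1.517 1" --pt "0.322 0.196 0 0 0 1.517 1" --pt "0.322 0.196 0 0 0 1.517 1"

```text
time: 50.0
tool_pos: [0.5563, 0.02, 0.3212]
tool_rot: [-0.0, 0.996, 0.094, 0.0]
contact_force: [0.5, 0.4, -3.6]
gripper_width: 0.2
```

```bash
python3 mv.py .5554 .0212 .17 -79.13
```

```text
t 50.0 pos [0.5563 0.02   0.3212] psi -79.16 zax [ 0.0009  0.0009 -1.    ] F [ 0.5268  0.3792 -3.5691] w 0.200 q [-0.0983 -0.1465  1.6707  0.001   1.6167  1.2834]
[-0.0008, -0.0013, 0.1512, -0.0007, -0.001, -0.0006]
```

Request:
step_arm --pt "-0.001 -0.001 0.03 0 0 0 1" --pt "-0.001 -0.001 0.07 0 0 0 1" --pt "-0.001 -0.001 0.11 0 0 0 1" --pt "-0.001 -0.001 0.14 0 0 0 1" --pt "-0.001 -0.001 0.155 0 0 0 1" --pt "-0.001 -0.001 0.155 0 0 0 1" --pt "-0.001 -0.001 0.155 0 0 0 1" --pt "-0.001 -0.001 0.155 0 0 0 1" --pt "-0.001 -0.001 0.155 0 0 0 1" --pt "-0.001 -0.001 0.155 0 0 0 1"

```text
time: 51.0
tool_pos: [0.5562, 0.0214, 0.1677]
tool_rot: [-0.0, 0.996, 0.095, 0.002]
contact_force: [-0.6, 1.0, -3.1]
gripper_width: 0.198
```

```bash
python3 mv.py .5554 .0212 .1409 -79.13;python3 -c "
from h import *
r=snap('33');t=r['top'];s=r['scene']
cv2.imwrite('pics/z33.png',np.hstack([cv2.resize(t[205:305,270:370],None,fx=4,fy=4,interpolation=2),cv2.resize(s[170:290,290:410],None,fx=3.33,fy=3.33,interpolation=2)[:400]]))"
```

```text
t 51.0 pos [0.5562 0.0214 0.1677] psi -79.13 zax [ 0.0033  0.0007 -1.    ] F [-0.5734  1.0423 -3.138 ] w 0.198 q [-0.0958 -0.0572  1.8445  0.001   1.351   1.285 ]
[-0.0009, 0.0, 0.0268, -0.0, -0.0034, 0.0]
```

View pics/z33.png

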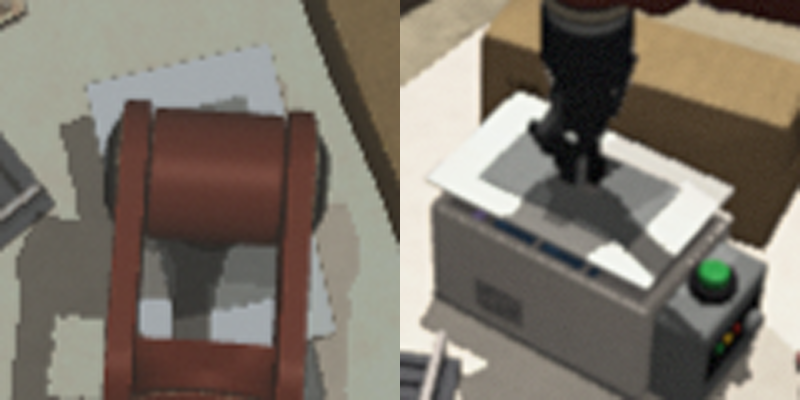

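Request:
step_arm --pt "-0.0005 0 0.005 0 0 0 1" --pt "-0.0005 0 0.01 0 0 0 1" --pt "-0.0005 0 0.014 0 0 0 1" --pt "-0.0005 0 0.017 0 0 0 1" --pt "-0.0005 0 0.02 0 0 0 1" --pt "-0.0005 0 0.02 0 0 0 1"

```text
time: 51.7
tool_pos: [0.5545, 0.0214, 0.1454]
tool_rot: [-0.001, 0.996, 0.095, -0.0]
contact_force: [-0.1, -0.2, -3.6]
gripper_width: 0.199
```

Request:
step_arm --pt "0 0 0.002 0 0 0 1" --pt "0 0 0.004 0 0 0 1" --pt "0 0 0.006 0 0 0 1" --pt "0 0 0.006 0 0 0 1" --pt "0 0 0.006 0 0 0 1"

```text
time: 52.2
tool_pos: [0.5552, 0.0213, 0.1414]
tool_rot: [-0.0, 0.995, 0.095, 0.001]
contact_force: [-4.7, 1.3, 3.4]
gripper_width: 0.199
```

```bash
python3 mv.py .5554 .0212 .1409 -79.13
```

```text
t 52.2 pos [0.5552 0.0213 0.1414] psi -79.12 zax [ 0.0014  0.0007 -1.    ] F [-4.6669  1.3484  3.3604] w 0.199 q [-0.0959 -0.032   1.8664  0.0009  1.3058  1.2848]
[0.0002, 0.0002, 0.0005, -0.0004, -0.0015, 0.0001]
```

Request:
step_arm --pt "0 0 0 0 0 0 0.6" --pt "0 0 0 0 0 0 0.2" --pt "0 0 0 0 0 0 -0.2" --pt "0 0 0 0 0 0 -0.2" --pt "0 0 0 0 0 0 -0.2" --pt "0 0 -0.015 0 0 0 -0.2" --pt "0 0 -0.04 0 0 0 -0.2" --pt "0 0 -0.07 0 0 0 0" --pt "0 0 -0.1 0 0 0 0.5" --pt "0 0 -0.12 0 0 0 1" --pt "0 0 -0.12 0 0 0 1" --pt "0 0 -0.12 0 0 0 1" --pt "0 0 -0.12 0 0 0 1"

```text
time: 53.5
tool_pos: [0.554, 0.0213, 0.2584]
tool_rot: [-0.001, 0.996, 0.095, -0.001]
contact_force: [0.5, -0.4, -0.3]
gripper_width: -0.002
```

Run:
```python
from mv import *
st()
c=np.array([.5553,.0215]);a=np.radians(10.6)
print('btn guess',c-.133*np.array([np.cos(a),np.sin(a)]))
print(delta([.4245,-.003,.20],-79.13))
r=snap('34');t=r['top'];s=r['scene']
cv2.imwrite('pics/z34.png',cv2.resize(s[190:290,290:410],None,fx=5,fy=5,interpolation=2))
```

```text
t 53.5 pos [0.554  0.0213 0.2584] psi -79.13 zax [-0.0019  0.0012 -1.    ] F [ 0.4962 -0.3604 -0.3403] w -0.002 q [-0.0963 -0.1254  1.7546  0.001   1.5144  1.2848]
btn guess [ 0.4246 -0.003 ]
[-0.1317 -0.0005  0.0586 -0.0015  0.0016 -0.    ]
```

View pics/z34.png

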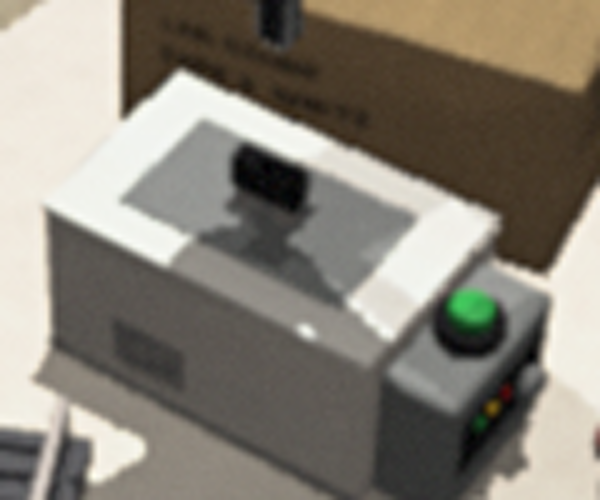

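Request:
step_arm --pt "-0.04 0 0.01 0 0 0 1" --pt "-0.08 0 0.03 0 0 0 1" --pt "-0.115 0 0.05 0 0 0 1" --pt "-0.131 0 0.06 0 0 0 1" --pt "-0.131 0 0.06 0 0 0 1" --pt "-0.131 0 0.06 0 0 0 1" --pt "-0.131 0 0.06 0 0 0 1" --pt "-0.131 0 0.06 0 0 0 1"

```text
time: 54.4
tool_pos: [0.4273, -0.0034, 0.2009]
tool_rot: [-0.0, 0.995, 0.095, 0.001]
contact_force: [0.1, -0.7, -0.3]
gripper_width: -0.001
```

Run:
```python
from mv import *
from fit import *
st()
print(delta([.4245,-.003,.14],-79.13))
r=snap('35');t=r['top'];s=r['scene']
cv2.imwrite('pics/z35.png',cv2.resize(s[190:290,310:430],None,fx=5,fy=5,interpolation=2))
for tag in('0','_35'):
    im={n:cv2.imread(f'pics/{n}{tag}.png') for n in('top','scene')}
    for z in(.124,.131):
        q,k=fit(im,[('scene','ch',a,b) for a,b in rect(.11,.07,z)],{'ch':(.5547,.0208,np.radians(10.8))},Ws=(3,),verbose=0);print(tag,z,q['ch'])
```

```text
t 54.4 pos [ 0.4273 -0.0034  0.2009] psi -79.11 zax [ 0.002   0.0008 -1.    ] F [ 0.1439 -0.7111 -0.33  ] w -0.001 q [-0.1831 -0.43    2.0959  0.0011  1.4739  1.1975]
[-0.0028 -0.0009  0.0609 -0.0004 -0.0021  0.0004]
0 0.124 [0.5553 0.0214 0.1825]
0 0.131 [0.5509 0.0267 0.1798]
_35 0.124 [0.5555 0.0225 0.1915]
_35 0.131 [0.5509 0.0278 0.1915]
```

View pics/z35.png

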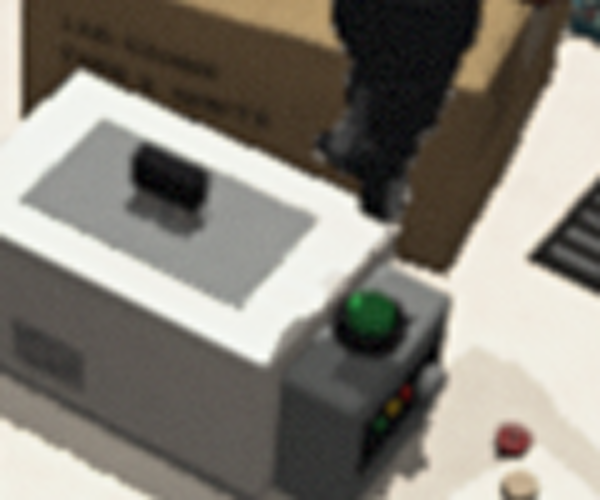

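Request:
step_arm --pt "-0.0015 0 0.03 0 0 0 1" --pt "-0.0015 0 0.05 0 0 0 1" --pt "-0.0015 0 0.058 0 0 0 1" --pt "-0.0015 0 0.06 0 0 0 1" --pt "-0.0015 0 0.06 0 0 0 1" --pt "-0.0015 0 0.06 0 0 0 1"

```text
time: 55.1
tool_pos: [0.4257, -0.0038, 0.1414]
tool_rot: [-0.0, 0.996, 0.095, 0.002]
contact_force: [-0.3, -0.8, -0.3]
gripper_width: 0.002
```

```bash
python3 mv.py .4245 -.003 .1255 -79.13; python3 -c "
from h import *
r=snap('36');s=r['scene'];t=r['top']
cv2.imwrite('pics/z36.png',np.hstack([cv2.resize(s[210:290,340:420],None,fx=5,fy=5,interpolation=2),cv2.resize(t[250:330,290:370],None,fx=5,fy=5,interpolation=2)]))"
```

```text
t 55.1 pos [ 0.4257 -0.0038  0.1414] psi -79.13 zax [ 0.003   0.0005 -1.    ] F [-0.3141 -0.8218 -0.2625] w 0.002 q [-0.1847 -0.3796  2.1611  0.001   1.3572  1.1961]
[-0.0011, -0.001, 0.0159, 0.0001, -0.003, 0.0001]
```

View pics/z36.png

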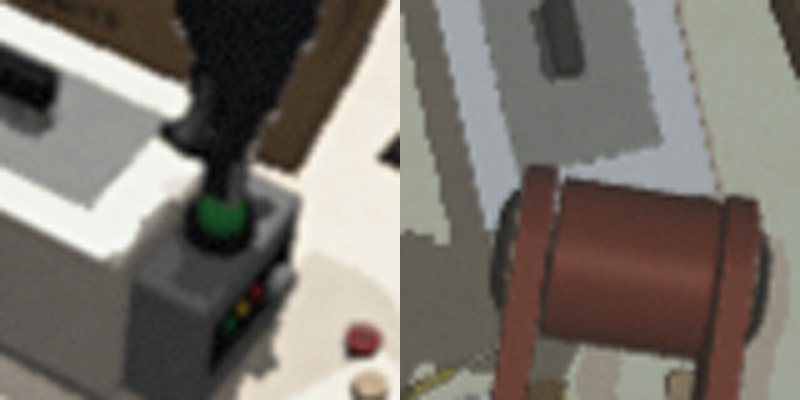

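Aligned over the button. Press until force rises, then let go.

Request:
step_arm --pt "-0.001 -0.001 0.004 0 0 0 1" --pt "-0.001 -0.001 0.008 0 0 0 1" --pt "-0.001 -0.001 0.012 0 0 0 1" --pt "-0.001 -0.001 0.015 0 0 0 1" --pt "-0.001 -0.001 0.016 0 0 0 1" --pt "-0.001 -0.001 0.016 0 0 0 1" --pt "-0.001 -0.001 0.016 0 0 0 1"

```text
time: 55.9
tool_pos: [0.4243, -0.0029, 0.1285]
tool_rot: [-0.0, 0.995, 0.095, 0.0]
contact_force: [-12.5, 1.8, 26.0]
gripper_width: 0.002
```

```bash
python3 mv.py
```

```text
t 55.9 pos [ 0.4243 -0.0029  0.1285] psi -79.11 zax [ 0.0002  0.0007 -1.    ] F [-12.4798   1.7744  25.9737] w 0.002 q [-0.1831 -0.3663  2.1738  0.0008  1.334   1.1975]
```

```bash
python3 -c "
from h import *
r=snap('37');s=r['scene'];a=cv2.imread('pics/scene_36.png')
cv2.imwrite('pics/z37.png',np.hstack([cv2.resize(x[220:280,355:405],None,fx=8,fy=8,interpolation=2) for x in(a,s)]))"
```

```text
(no output)
```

View pics/z37.png

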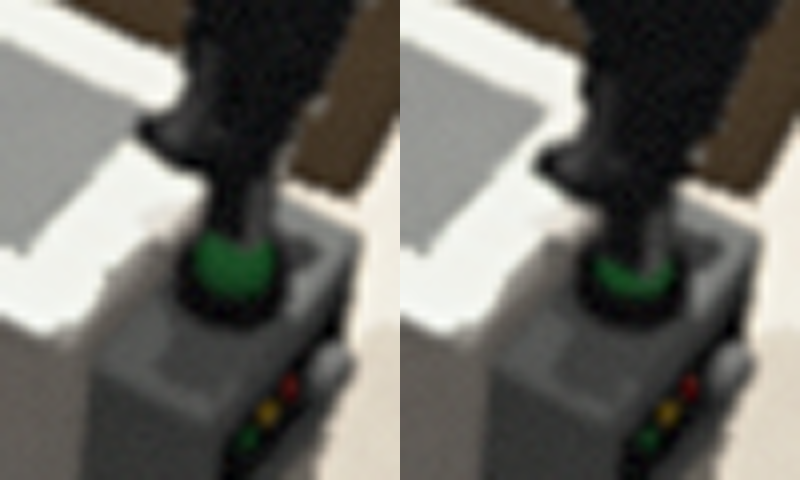

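Request:
step_arm --pt "0 0 -0.003 0 0 0 1" --pt "0 0 -0.003 0 0 0 1" --pt "0 0 -0.003 0 0 0 1" --pt "0 0 -0.003 0 0 0 1"

```text
time: 56.4
tool_pos: [0.4243, -0.0029, 0.1289]
tool_rot: [-0.0, 0.995, 0.095, 0.001]
contact_force: [-4.0, 1.2, 10.7]
gripper_width: 0.001
```

Request:
step_arm --pt "0 0 -0.0015 0 0 0 1" --pt "0 0 -0.0015 0 0 0 1" --pt "0 0 -0.0015 0 0 0 1" --pt "0 0 -0.0015 0 0 0 1"

```text
time: 56.8
tool_pos: [0.4242, -0.0028, 0.129]
tool_rot: [-0.0, 0.996, 0.095, 0.001]
contact_force: [0.7, -0.8, 5.1]
gripper_width: 0.005
```

Request:
step_arm --pt "0 0 -0.0015 0 0 0 1" --pt "0 0 -0.0015 0 0 0 1" --pt "0 0 -0.0015 0 0 0 1" --pt "0 0 -0.0015 0 0 0 1"

```text
time: 57.2
tool_pos: [0.4239, -0.0029, 0.13]
tool_rot: [-0.0, 0.996, 0.095, 0.001]
contact_force: [3.0, -0.0, 2.6]
gripper_width: -0.0
```

Request:
step_arm --pt "0 0 -0.0015 0 0 0 1" --pt "0 0 -0.0015 0 0 0 1" --pt "0 0 -0.0015 0 0 0 1" --pt "0 0 -0.0015 0 0 0 1"

```text
time: 57.6
tool_pos: [0.4235, -0.0029, 0.1313]
tool_rot: [-0.0, 0.996, 0.095, 0.0]
contact_force: [2.0, -0.9, 2.4]
gripper_width: 0.003
```

Request:
step_arm --pt "0 0 -0.0015 0 0 0 1" --pt "0 0 -0.0015 0 0 0 1" --pt "0 0 -0.0015 0 0 0 1" --pt "0 0 -0.0015 0 0 0 1"

```text
time: 58.0
tool_pos: [0.4233, -0.0028, 0.1327]
tool_rot: [-0.0, 0.996, 0.095, -0.0]
contact_force: [0.7, -1.8, 1.9]
gripper_width: -0.001
```

Request:
step_arm --pt "0 0 -0.0015 0 0 0 1" --pt "0 0 -0.0015 0 0 0 1" --pt "0 0 -0.0015 0 0 0 1" --pt "0 0 -0.0015 0 0 0 1"

```text
time: 58.4
tool_pos: [0.4233, -0.0028, 0.1342]
tool_rot: [-0.0, 0.996, 0.095, 0.0]
contact_force: [-1.3, -0.2, 2.0]
gripper_width: -0.004
```

Request:
step_arm --pt "0 0 -0.01 0 0 0 1" --pt "0 0 -0.04 0 0 0 1" --pt "0 0 -0.08 0 0 0 1" --pt "0 0 -0.12 0 0 0 1" --pt "0 0.05 -0.15 0 0 0 1" --pt "0 0.1 -0.15 0 0 0 1" --pt "0 0.15 -0.15 0 0 0 1" --pt "0 0.2 -0.15 0 0 0 1" --pt "0 0.25 -0.15 0 0 0 1" --pt "0 0.25 -0.15 0 0 0 1" --pt "0 0.25 -0.15 0 0 0 1" --pt "0 0.25 -0.15 0 0 0 1"

```text
time: 59.6
tool_pos: [0.4705, -0.2476, 0.2844]
tool_rot: [-0.001, 0.995, 0.095, 0.0]
contact_force: [0.4, 0.1, -0.0]
gripper_width: 0.001
```

Run:
```python
from mv import *
from fit import *
st()
r=snap('38');t=r['top'];s=r['scene']
cv2.imwrite('pics/z38.png',np.hstack([cv2.resize(s[190:290,290:410],None,fx=3.3,fy=3.3,interpolation=2),cv2.resize(t[210:310,270:390],None,fx=3.3,fy=3.3,interpolation=2)]))
for tag in('0','_38'):
    im={n:cv2.imread(f'pics/{n}{tag}.png') for n in('top','scene')}
    q,k=fit(im,[(n,'ch',a,b) for n in im for a,b in rect(.11,.07,.124)],{'ch':(.5547,.0208,np.radians(10.8))},Ws=(3,),verbose=0);print(tag,q['ch'])
```

```text
t 59.6 pos [ 0.4705 -0.2476  0.2844] psi -79.10 zax [ 0.0006  0.0018 -1.    ] F [ 0.434   0.1355 -0.0046] w 0.001 q [-0.6253 -0.1949  1.7734  0.0018  1.5636  0.7553]
0 [0.555  0.0211 0.1802]
_38 [0.5555 0.0221 0.1923]
```

View pics/z38.png

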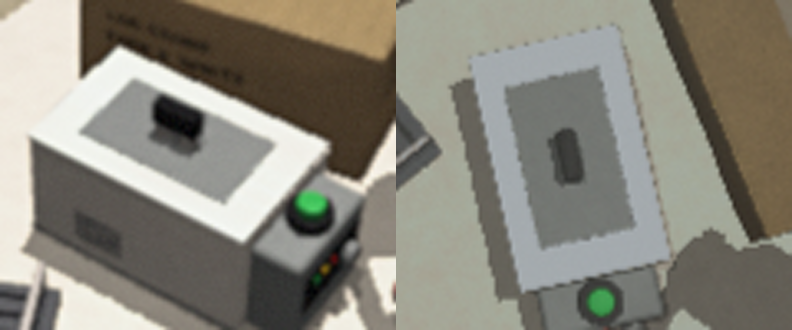

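The lid looks flat and seated, the button is out again and the arm is clear. I'm handing the job in.

```bash
python3 -c "
from plant import manip
print(manip.job_done())"
```

```text
the job is handed in; nothing more can be done
None
```

I finished the whole job and handed it in at about 60 s; the hand-in reports no verdict. Two slabs were on the rack. I laid the lid on the mat, tipped both slabs up against the fence and set them in slots 2 and 3. Then I put the lid back on and pressed and let go the start button.

Last checks:
- **Slabs:** before the lid went on, the top camera put them about 0 and 52 mm from the chamber centre along x. Both were centred within 1 mm across and looked upright and fully down.
- **Lid:** it fits within about 1 mm and 0.7° of where it lay at the start. It looked flat, and its height matches a seated lid.
- **Button:** it hit its hard stop, and the spring force eased off over at least 5 mm as I let go, so I take it as fully pressed. It looked out again in the last picture. The finger pushed up to 26 N at the stop.
- **Arm:** clear of everything, with no contact force.

What went wrong or disagreed:
- **First push:** my first pushes on the first slab jammed at about 18 N. I backed off and used a path that rises faster.
- **Lid knocked:** it was knocked about 4 cm aside on the mat during the run, so I measured it again before picking it up.
- **Hoop positions:** the two cameras put the chamber's wire hoops a few millimetres apart, but the slabs went in without resistance.
- **Bystanders:** I did no final check on the bur block and the powder jar. The arm worked above the block but felt no contact there.

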